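# Put away the dessert service on the sideboard

## Task

Put the dessert service away: nest all the bowls inside one another in order of size, each standing upright in the next larger one present, with the largest upright on the counter, and slide every cake server blade first into a slot of its own in the slotted rest until the handle meets the rest. Let everything go and leave the bottles, mug, salt box and jam jar standing where they are.

Things in the scene. Friction and masses are not known exactly. Their poses are not given: they have to be found in the camera images.
- bowl1: mid-brown wooden round bowl, the largest, always on the counter; outer diameter 192 mm over its upper 40 mm, tapering to 150 mm at the foot; 68 mm tall, wall 8 mm thick, base 12 mm thick, so each bowl nested in another of the set sits 12 mm higher than it. Origin: centre of the underside; z up through the mouth.
- bowl2: white ceramic round bowl, number 2 in size of five (may be absent); outer diameter 154 mm over its upper 40 mm, tapering to 120 mm at the foot; 68 mm tall, wall 8 mm thick, base 12 mm thick, so each bowl nested in another of the set sits 12 mm higher than it. Origin: centre of the underside; z up through the mouth.
- bowl3: dark wooden round bowl, number 3 in size of five (may be absent); outer diameter 118 mm over its upper 40 mm, tapering to 92 mm at the foot; 68 mm tall, wall 8 mm thick, base 12 mm thick, so each bowl nested in another of the set sits 12 mm higher than it. Origin: centre of the underside; z up through the mouth.
- bowl4: blue ceramic round bowl, number 4 in size of five (may be absent); outer diameter 84 mm over its upper 40 mm, tapering to 66 mm at the foot; 68 mm tall, wall 8 mm thick, base 12 mm thick, so each bowl nested in another of the set sits 12 mm higher than it. Origin: centre of the underside; z up through the mouth.
- bowl5: pale wooden round bowl, number 5 in size of five (may be absent); outer diameter 54 mm over its upper 40 mm, tapering to 42 mm at the foot; 68 mm tall, wall 8 mm thick, base 12 mm thick, so each bowl nested in another of the set sits 12 mm higher than it. Origin: centre of the underside; z up through the mouth.
- server1: cake server lying flat (one of three alike): brass blade 95 mm long, 40 mm wide (the last 22 mm narrowed to 26 mm), 4 mm thick, and a straight black handle 100 mm long, 16 mm wide, 18 mm tall, flat on the same underside. Origin: on the underside where handle and blade meet (the shoulder); x along the blade to its tip, the handle along -x, z up.
- server1_tip (a point): end of the blade of server1, 95 mm from its shoulder, 2 mm above its underside.
- server2: cake server lying flat (one of three alike): brass blade 95 mm long, 40 mm wide (the last 22 mm narrowed to 26 mm), 4 mm thick, and a straight black handle 100 mm long, 16 mm wide, 18 mm tall, flat on the same underside. Origin: on the underside where handle and blade meet (the shoulder); x along the blade to its tip, the handle along -x, z up.
- server2_tip (a point): end of the blade of server2, 95 mm from its shoulder, 2 mm above its underside.
- server3: cake server lying flat (one of three alike): brass blade 95 mm long, 40 mm wide (the last 22 mm narrowed to 26 mm), 4 mm thick, and a straight black handle 100 mm long, 16 mm wide, 18 mm tall, flat on the same underside. Origin: on the underside where handle and blade meet (the shoulder); x along the blade to its tip, the handle along -x, z up.
- server3_tip (a point): end of the blade of server3, 95 mm from its shoulder, 2 mm above its underside.
- rest: slotted rest for the servers, fixed for the run: low brown block 104 mm deep (x), 168 mm wide (y), 18 mm tall, three flat letterbox slots side by side, open towards its -x side and bridged over by a 28 mm wide bar at the front and one at the back (open between them). Origin: centre of the underside; x points into the slots.
- slot1 (a point): mouth of a slot of the rest: middle of the slot's width, on the slot's floor, 52 mm in front of the rest's centre, -54 mm along its y, 4 mm above the counter. The slot is 48 mm wide, 9 mm high and 96 mm deep along +x (the point's x axis).
- slot2 (a point): mouth of a slot of the rest: middle of the slot's width, on the slot's floor, 52 mm in front of the rest's centre, 0 mm along its y, 4 mm above the counter. The slot is 48 mm wide, 9 mm high and 96 mm deep along +x (the point's x axis).
- slot3 (a point): mouth of a slot of the rest: middle of the slot's width, on the slot's floor, 52 mm in front of the rest's centre, 54 mm along its y, 4 mm above the counter. The slot is 48 mm wide, 9 mm high and 96 mm deep along +x (the point's x axis).
- bottle1: red bottle, 60 mm across, 235 mm tall; a bystander, leave it where it is. Origin: centre of the underside.
- bottle2: red bottle, 60 mm across, 235 mm tall; a bystander, leave it where it is. Origin: centre of the underside.
- mug: white mug, 72 mm across, 75 mm tall, handle on its y side; a bystander, leave it where it is. Origin: centre of the underside.
- saltbox: small round brass salt box, 40 mm across, 35 mm tall; a bystander, leave it where it is. Origin: centre of the underside.
- jam: amber jam jar, 60 mm across, 90 mm tall; a bystander, leave it where it is. Origin: centre of the underside.
There are look-alikes about, which are no part of the job. What is shaped like the bowl3 but orange is not meant. Leave any green look-alike of the server3 alone.

How it is judged:
By the outcome, as a careful person would: the job done as asked, in the order asked, and still so for the second after the job is handed in, with the robot touching nothing.
Of bowl2, bowl3, bowl4, bowl5 only 3 to 4 are there at a start; the rules pass over those that are not, and their reading is None.
At some moment in a run one of bowl3, bowl4, bowl5, server1, server2, server3 may be knocked a few centimetres aside while the robot is not near it.
It also fails if it takes over 189 s, if anything falls off the work surface, if the arm or the gripper's body presses on something with over 40 N, if the wrist force passes 120 N, or if a joint passes its speed limit or range.

## Robot

A 6-joint arm with a two-finger parallel gripper is mounted at the origin on the work surface. World frame = base frame: x ahead of the robot, y to its left, z up, the work surface at z = 0. Lengths are in m, angles in degrees, forces in N, time in s.
With the tool pointing down it reaches from about 0.35 to 0.875 m from the base axis. Payload 4.2 kg.
Tool frame: the origin (TCP) lies at the very end of the fingers, on their centre line; the grasp point (between the pads) lies 19 mm behind it; z points along the fingers, x is the direction in which the jaws open and shut, and the axes are right-handed (so a half turn about z gives the same grasp; the last joint's range is limited). The gripper opens to 87 mm and grips with 3 to 60 N. Pads are 19 mm wide; open, the fingers measure 117 mm over their backs; the gripper's body (75 mm by 190 mm) begins 51 mm behind the grasp point.
Start: joints at [-60.069, 22.042, 0.453, 0, -68.411, -14.817], TCP at [0.163, -0.603, 0.223] pointing down, gripper open.
Joint ranges: [-179.83, 179.83], [-69.29, 118.12], [-61.27, 80.66], [-181.25, 117.63], [-171.15, -9.14], [-177.46, 177.46]. Speed limits (degrees/s): [159.86, 159.86, 180, 180, 180, 180].

## Interface

Orientations are given as a 3x3 rotation matrix whose columns are the frame's x, y, z axes.
In Python, from station import r gives the robot as it stands.
- The arm moves only by the shell command python3 -m jog 'ROWS' [OPENING]. ROWS is JSON, a list of rows, each a list of 2 entries, a list of its own where there are three numbers: the shift along the tool's x, y, z in m, then the turn, a rotation vector about the tool's x, y, z in units of 5 degrees (1.0 is 5 degrees). A call has exactly 10 rows; each row is the pose to reach, as a shift and turn from the pose commanded when the call began, along the tool's axes at that moment; what a row does not reach only later rows make up. A row lasts 1/12 s, in which the tool goes at most 41.7 mm and 7.16 degrees, less where a joint would pass 70% of its speed; a pose out of reach is approached as far as the arm can. A call with a gripper value outside its range is refused whole. OPENING is the finger opening in m, from 0 to 0.087, set as the call begins (- or left out, the last holds). The fingers move at their own pace and stop on an object; the grip force is fixed at half the most. Time passes only in rows, so rows that repeat a pose let the fingers close, or fill a call up. It gives the time, the measured TCP pose, the force and the opening at its end, in the units of the state.
- r.sense(): the state, without advancing time (a new reading comes with each control period).
- r.capture(name): name is "scene" or "top"; returns (picture, depth): 384x512x3 uint8, blue, green, red; 384x512 float32, m along the optical axis (not along the pixel's ray), 0 where there is no reading.
- r.calibration(name): a dict with "fx", "fy", "cx", "cy" (pixels), "R" (3x3) and "t" (3): a world point X has camera coordinates R X + t. Camera axes: x right, y down, z forward; pixel columns grow to the right and rows downward; lengths in m; the calibration is good to about 2 mm. A picture is of the moment at which its call begins. calibration takes no time and is no camera call.
- r.finish_job(): hands the job in, once; it reports no verdict.
Trained networks look in the newest picture that a camera, given by its name, has taken for a name from the list of things; names that differ only in an ending like _2 or _b are one class to them, and where a whole thing is asked for, a point or a joint stands for the part that bears it (a point fixed in the world has none). Each returns a list of dicts, best first, with "confidence" (0 to 1); they miss things now and then, are a little off and sometimes report something else, mostly with a low value. They report only what shows in the picture. A call takes as long as a camera call. They do not tell look-alikes from the thing itself.
- r.cut_out(query, camera): "region" (384x512 bool, what is visible of it) and "uv" ([column, row] in pixels, amid what is visible of it).
The state is a dict: "time_s": time; "joints": joint angles; "joint_velocities": joint speeds; "effort": joint torques, N m; "tcp_pos": TCP position; "ee_rot": TCP orientation; "wrist_force": force on the tool from outside, world axes, zero at the start; "moment": the same for the moment, N m; "gripper_width": opening from 0.0 (shut) to 1.0 (fully open).
Only numpy, scipy, OpenCV 4.12 (cv2) and the standard library are available. Lean on these libraries where they do the work, as an engineer would, in place of code of your own. Each camera call takes 0.05 s, during which the arm holds its last target.

## Working session

There is one attempt and no reset: what is moved stays moved. The work goes in short steps, Python scripts to look and compute and a shell command to move; the robot and the scene stay as the last step left them, time stands still between calls to the robot, and variables do not carry over. Pictures are saved under pics/ and viewed, and the job is handed in when it is done.

```bash
ls; mkdir -p pics
python3 - <<'E'
from station import r
import cv2,numpy as np
s=r.sense()
print({k:np.round(v,3).tolist() for k,v in s.items()})
for n in("scene","top"):
    p,d=r.capture(n); cv2.imwrite(f"pics/{n}0.png",cv2.resize(p,(800,600),interpolation=cv2.INTER_CUBIC)); np.save(f"pics/{n}0_d.npy",d); np.save(f"pics/{n}0_p.npy",p)
    c=r.calibration(n); print(n,{k:np.round(v,4).tolist() for k,v in c.items()}, d.min(),d.max())
E
```

```text
pics
{'time_s': 0.0, 'joints': [-60.07, 22.088, 0.378, -0.029, -68.411, -14.817], 'joint_velocities': [-0.015, 0.029, -0.015, -0.019, 0.019, -0.123], 'effort': [0.002, -39.067, 18.74, 4.22, 0.011, -0.0], 'tcp_pos': [0.163, -0.603, 0.221], 'ee_rot': [[-0.261, 0.965, -0.001], [0.965, 0.261, 0.002], [0.002, -0.0, -1.0]], 'wrist_force': [0.275, 0.533, 0.805], 'moment': [-0.034, -0.015, -0.0], 'gripper_width': 1.003}
scene {'fx': 354.9156, 'fy': 354.9156, 'cx': 253.2396, 'cy': 193.8607, 'R': [[-0.6413, 0.7671, -0.0173], [0.4557, 0.3627, -0.8129], [-0.6173, -0.5292, -0.5822]], 't': [0.332, -0.2144, 1.3811]} 0.0 2.854935
top {'fx': 378.8213, 'fy': 378.8213, 'cx': 259.8098, 'cy': 187.954, 'R': [[0.0212, -0.9997, 0.0118], [-0.9979, -0.0218, -0.0604], [0.0606, -0.0105, -0.9981]], 't': [-0.0245, 0.4897, 1.2478]} 0.0 2.1037452
```

View pics/top0.png

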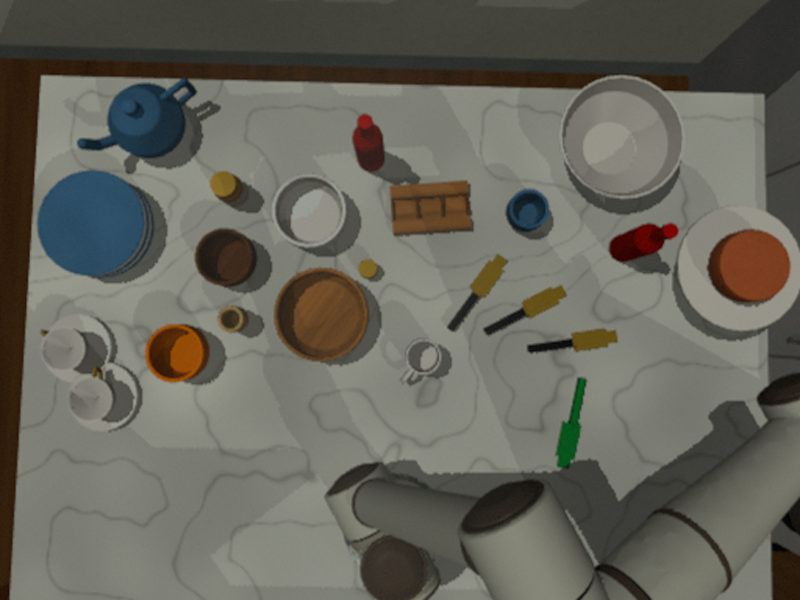

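View pics/scene0.png

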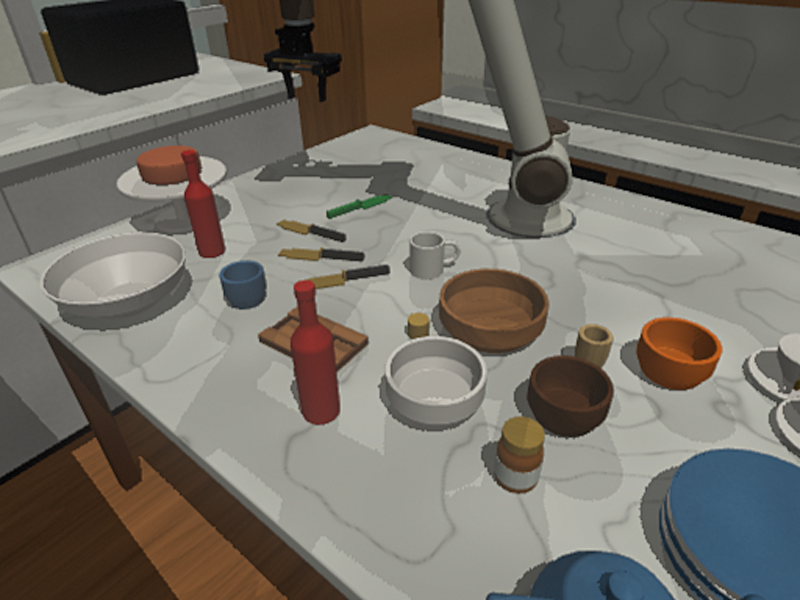

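```bash
cat > h.py <<'E'
import numpy as np, cv2
from station import r
def world(cam,d,cal=None):
    c=cal or r.calibration(cam); v,u=np.mgrid[0:d.shape[0],0:d.shape[1]]
    X=np.stack([(u-c["cx"])/c["fx"]*d,(v-c["cy"])/c["fy"]*d,d],-1)
    W=(X-np.array(c["t"]))@np.array(c["R"])
    W[d<=0]=np.nan
    return W
def proj(cam,P):
    c=r.calibration(cam); q=np.atleast_2d(P)@np.array(c["R"]).T+np.array(c["t"])
    return np.c_[q[:,0]/q[:,2]*c["fx"]+c["cx"],q[:,1]/q[:,2]*c["fy"]+c["cy"]]
def circ(xy,R=None,it=6):
    from scipy.optimize import least_squares
    c0=np.r_[(xy.max(0)+xy.min(0))/2,R or np.ptp(xy,0).mean()/2]
    f=(lambda p:np.hypot(*(xy-p[:2]).T)-(R or p[2]))
    s=least_squares(f,c0,loss='soft_l1',f_scale=0.002)
    return s.x, np.median(np.abs(s.fun))
E
python3 - <<'E'
from h import *
for cam in("top","scene"):
    d=np.load(f"pics/{cam}0_d.npy"); W=world(cam,d); c=r.calibration(cam)
    print(cam,"pos",np.round(-np.array(c["R"]).T@c["t"],3))
    for q in ["bowl1","bowl2","bowl3","bowl4","bowl5","server1","rest","bottle1","mug","saltbox","jam"]:
        for o in r.cut_out(q,cam):
            m=o["region"]; w=W[m]; w=w[np.isfinite(w[:,0])]
            print(q,round(o["confidence"],2),np.round(o["uv"]),m.sum(),"med",np.round(np.median(w,0),3),"ext",np.round(np.percentile(w,2,0),3),np.round(np.percentile(w,98,0),3))
W=world("top",np.load("pics/top0_d.npy"))
z=W[...,2]; ok=np.isfinite(z)&(z<.02)
print("counter z med",np.nanmedian(z[ok]), np.nanstd(z[ok]))
E
```

```text
top pos [ 4.140e-01 -1.000e-03  1.275e+00]
bowl1 0.85 [142. 168.] 1155 med [0.559 0.372 0.02 ] ext [0.502 0.306 0.007] [0.608 0.416 0.071]
bowl1 0.83 [336. 134.] 565 med [ 0.676 -0.268  0.037] ext [ 0.631 -0.298  0.009] [ 0.706 -0.223  0.072]
bowl1 0.8 [205. 198.] 2774 med [0.445 0.167 0.015] ext [0.359 0.077 0.008] [0.53  0.248 0.071]
bowl1 0.78 [112. 226.] 1212 med [0.358 0.466 0.025] ext [0.308 0.397 0.008] [0.413 0.507 0.071]
bowl1 0.67 [199. 137.] 1913 med [0.665 0.196 0.015] ext [0.585 0.119 0.   ] [0.728 0.263 0.071]
bowl1 0.48 [150. 203.] 272 med [0.432 0.348 0.051] ext [ 0.406  0.318 -0.   ] [0.456 0.365 0.072]
bowl1 0.2 [308. 178.] 421 med [ 0.518 -0.176  0.006] ext [ 0.427 -0.219 -0.001] [ 0.571 -0.112  0.022]
bowl2 0.85 [142. 168.] 1155 med [0.559 0.372 0.02 ] ext [0.502 0.306 0.007] [0.608 0.416 0.071]
bowl2 0.83 [336. 134.] 565 med [ 0.676 -0.268  0.037] ext [ 0.631 -0.298  0.009] [ 0.706 -0.223  0.072]
bowl2 0.8 [205. 198.] 2774 med [0.445 0.167 0.015] ext [0.359 0.077 0.008] [0.53  0.248 0.071]
bowl2 0.78 [112. 226.] 1212 med [0.358 0.466 0.025] ext [0.308 0.397 0.008
[... 7440 characters left out ...]
xt [0.526 0.057 0.01 ] [0.559 0.091 0.039]
mug 0.77 [275. 160.] 728 med [ 0.368 -0.034  0.05 ] ext [ 0.263 -0.081  0.003] [ 0.395 -0.005  0.078]
saltbox 0.57 [266. 206.] 220 med [0.548 0.077 0.034] ext [0.517 0.056 0.003] [0.559 0.091 0.039]
saltbox 0.41 [202. 148.] 255 med [ 0.392 -0.358  0.009] ext [ 0.357 -0.457  0.002] [ 0.42  -0.275  0.023]
jam 0.8 [334. 289.] 1285 med [0.717 0.371 0.068] ext [0.678 0.341 0.009] [0.729 0.394 0.093]
jam 0.5 [204. 163.] 248 med [ 0.46  -0.261  0.009] ext [ 0.42  -0.341  0.005] [ 0.505 -0.185  0.023]
jam 0.45 [154. 181.] 706 med [ 0.673 -0.242  0.052] ext [ 0.632 -0.297  0.011] [ 0.708 -0.22   0.072]
counter z med -0.0005972272633926606 0.24667517703726727
```

```bash
cat >> h.py <<'E'
BR={"bowl1":.096,"bowl2":.077,"bowl3":.059,"bowl4":.042,"bowl5":.027}
def bowl_at(W,xy,R,zt=.068,tol=.006):
    # rim annulus fit near approx centre
    d=np.hypot(W[...,0]-xy[0],W[...,1]-xy[1]); m=(d<R+.035)&(abs(W[...,2]-zt)<tol)
    p=W[m]
    for _ in range(3):
        s,e=circ(p[:,:2],R-.004)
        k=abs(np.hypot(*(p[:,:2]-s[:2]).T)-(R-.004))<.009; p=p[k] if k.sum()>10 else p
    return s[:2],e,len(p),np.median(p[:,2])
def server_at(W,P,xy):
    d=np.hypot(W[...,0]-xy[0],W[...,1]-xy[1]); 
    hsv=cv2.cvtColor(P,cv2.COLOR_BGR2HSV)
    h=W[(d<.12)&(W[...,2]>.013)&(W[...,2]<.03)][:,:2]   # handle top
    b=W[(d<.12)&(W[...,2]<.03)&(hsv[...,1]>120)&(hsv[...,0]>12)&(hsv[...,0]<32)][:,:2]
    c=h.mean(0); a=b.mean(0)-c
    u=np.linalg.svd(h-c)[2][0]; u*=np.sign(u@a)
    ub=b.mean(0)-c; ub/=np.linalg.norm(ub)
    t=(h-c)@u; tb=(b-c)@u
    return dict(hc=c,u=u,ang=np.degrees(np.arctan2(u[1],u[0])),ang_b=np.degrees(np.arctan2(ub[1],ub[0])),ht=np.percentile(t,[1,99]),bt=np.percentile(tb,[1,99]),n=(len(h),len(b)))
E
python3 - <<'E'
from h import *
np.set_printoptions(precision=4,suppress=True)
G={"bowl1":(.445,.163),"bowl2":(.657,.194),"bowl3":(.557,.366),"bowl4":(.67,-.26),"bowl5":(.430,.345)}
for cam in("top","scene"):
    W=world(cam,np.load(f"pics/{cam}0_d.npy"))
    P=np.load(f"pics/{cam}0_p.npy")
    for k,v in G.items(): print(cam,k,*bowl_at(W,v,BR[k]))
    for v in((.5,-.16),(.465,-.265),(.398,-.37)):
        print(cam,server_at(W,P,v))
    q=W[(abs(W[...,0]-.68)<.075)&(abs(W[...,1]+.06)<.1)&(W[...,2]>.012)&(W[...,2]<.03)]
    print("rest",cv2.minAreaRect(q[:,:2].astype(np.float32)*1000))
P=np.load("pics/scene0_p.npy"); c=P[185:250,150:250]; d=np.load("pics/top0_p.npy")[105:160,240:312]
cv2.imwrite("pics/rest.png",np.vstack([cv2.resize(c,(600,300),interpolation=cv2.INTER_CUBIC),cv2.resize(d,(600,300),interpolation=cv2.INTER_CUBIC)]))
E
```

```text
top bowl1 [0.4438 0.1609] 0.0020053959508726377 469 0.06801117877040129
top bowl2 [0.6568 0.1919] 0.002079882680758288 370 0.06782062475059883
top bowl3 [0.5571 0.3623] 0.001989259100022074 288 0.0677444435998347
top bowl4 [ 0.6704 -0.2613] 0.0020074520021266876 186 0.06826112277406136
top bowl5 [0.4303 0.3437] 0.002023855895513939 124 0.06766331347173908
top {'hc': array([ 0.4496, -0.1793]), 'u': array([-0.0348, -0.9994]), 'ang': np.float64(-91.99211679822999), 'ang_b': np.float64(-12.905522782467377), 'ht': array([-0.0727,  0.0884]), 'bt': array([-0.0251,  0.0961]), 'n': (285, 317)}
top {'hc': array([ 0.4256, -0.2534]), 'u': array([0.4471, 0.8945]), 'ang': np.float64(63.43938139350777), 'ang_b': np.float64(1.9435522838145383), 'ht': array([-0.1102,  0.1211]), 'bt': array([-0.0551,  0.1243]), 'n': (312, 564)}
top {'hc': array([ 0.3646, -0.3408]), 'u': array([0.7636, 0.6457]), 'ang': np.float64(40.22165501782556), 'ang_b': np.float64(-20.402613205349553), 'ht': array([-0.0927,  0.1166]), 'bt': array([-0.0495,  0.124 ]), 'n': (215, 541)}
rest ((680.73681640625, -60.035919189453125), (
[... 534 characters left out ...]
0526), 'ang_b': np.float64(-12.488490868065815), 'ht': array([-0.0703,  0.088 ]), 'bt': array([-0.0263,  0.0992]), 'n': (255, 142)}
scene {'hc': array([ 0.4274, -0.2461]), 'u': array([0.4489, 0.8936]), 'ang': np.float64(63.32740484448794), 'ang_b': np.float64(-0.5431854330641626), 'ht': array([-0.1161,  0.1146]), 'bt': array([-0.0573,  0.1189]), 'n': (252, 247)}
scene {'hc': array([ 0.3663, -0.3362]), 'u': array([0.7611, 0.6486]), 'ang': np.float64(40.43611101964602), 'ang_b': np.float64(-19.013470749307757), 'ht': array([-0.0939,  0.1071]), 'bt': array([-0.0517,  0.1205]), 'n': (140, 198)}
rest ((676.35205078125, -59.561767578125), (107.28462982177734, 170.4243621826172), 5.792875289916992)
```

View pics/rest.png

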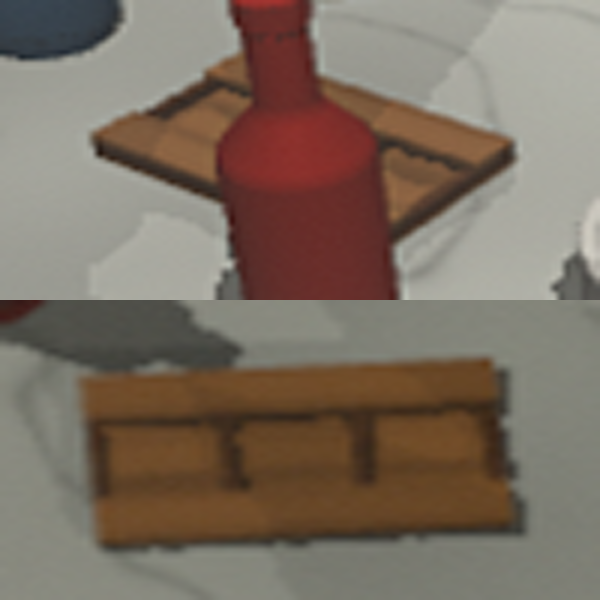

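Run:
```python
from h import *
np.set_printoptions(precision=3,suppress=True,linewidth=200)
d=np.load("pics/scene0_d.npy");W=world("scene",d)-np.array([-.0012,.0022,.0015]);P=np.load("pics/scene0_p.npy")
a=np.radians(5.5);c=np.array([.6785,-.06])
# local coords
L=np.stack([(W[...,0]-c[0])*np.cos(a)+(W[...,1]-c[1])*np.sin(a),-(W[...,0]-c[0])*np.sin(a)+(W[...,1]-c[1])*np.cos(a),W[...,2]],-1)
for col in range(170,186,3):
    print("col",col)
    for row in range(200,232):
        l=L[row,col]
        if abs(l[0])<.07 and l[0]>.0: print(row,l,P[row,col])
q=[[c[0]+x*np.cos(a)-y*np.sin(a),c[1]+x*np.sin(a)+y*np.cos(a),z] for x,y,z in [(.052,-.084,.018),(.052,-.084,0),(.052,.084,.018),(-.052,-.084,.018)]]
print(proj("scene",q))
cv2.imwrite("pics/face.png",cv2.resize(P[205:240,160:240],(800,350),interpolation=cv2.INTER_NEAREST))
```

```text
col 170
206 [ 0.004 -0.115  0.002] [151 160 160]
207 [ 0.006 -0.114  0.001] [153 161 162]
208 [ 0.01  -0.11   0.001] [156 164 163]
209 [ 0.014 -0.106  0.001] [156 164 163]
210 [ 0.03  -0.086  0.017] [ 99 115 133]
211 [ 0.035 -0.08   0.019] [ 53  83 121]
212 [ 0.039 -0.077  0.02 ] [ 60  89 123]
213 [ 0.042 -0.074  0.02 ] [ 62  90 125]
214 [ 0.045 -0.071  0.019] [ 65  91 124]
215 [ 0.047 -0.069  0.018] [ 63  91 126]
216 [ 0.052 -0.064  0.02 ] [ 57  81 109]
217 [ 0.049 -0.068  0.012] [51 65 83]
218 [ 0.05  -0.068  0.009] [44 51 62]
219 [ 0.05  -0.068  0.006] [39 45 56]
220 [ 0.05  -0.07   0.002] [47 62 78]
221 [ 0.051 -0.069 -0.001] [133 143 146]
222 [ 0.055 -0.065  0.   ] [158 166 166]
223 [ 0.061 -0.058  0.004] [154 163 163]
224 [ 0.063 -0.056  0.003] [152 161 161]
225 [ 0.065 -0.055  0.001] [152 160 160]
226 [ 0.069 -0.05   0.003] [151 159 159]
col 173
207 [ 0.001 -0.107  0.   ] [155 164 163]
208 [ 0.004 -0.105 -0.001] [156 164 161]
209 [ 0.023 -0.081  0.018] [100 113 127]
210 [ 0.026 -0.079  0.017] [ 52  77 111]
211 [ 0.03  -0.075  0.018] [ 62  87 121]
212 [ 0.034 -0.071  0.019] [ 6
[... 3649 characters left out ...]
0.021] [ 58  85 122]
217 [ 0.032 -0.026  0.02 ] [ 61  90 128]
218 [ 0.035 -0.024  0.019] [ 62  94 131]
219 [ 0.039 -0.02   0.02 ] [ 62  94 131]
220 [ 0.041 -0.018  0.019] [ 63  94 132]
221 [ 0.043 -0.017  0.017] [ 62  93 130]
222 [ 0.046 -0.013  0.018] [ 63  94 130]
223 [ 0.05  -0.01   0.018] [ 62  91 127]
224 [ 0.05  -0.01   0.015] [54 72 96]
225 [ 0.05  -0.011  0.011] [44 52 64]
226 [ 0.05  -0.011  0.008] [40 46 57]
227 [ 0.051 -0.012  0.004] [33 42 54]
228 [ 0.05  -0.013 -0.001] [ 93 105 112]
229 [ 0.054 -0.01  -0.   ] [143 152 154]
230 [ 0.056 -0.007 -0.001] [152 160 159]
231 [ 0.059 -0.004 -0.   ] [149 157 155]
[[164.132 214.394]
 [165.177 219.378]
 [210.512 236.966]
 [189.678 196.003]]
```

View pics/face.png

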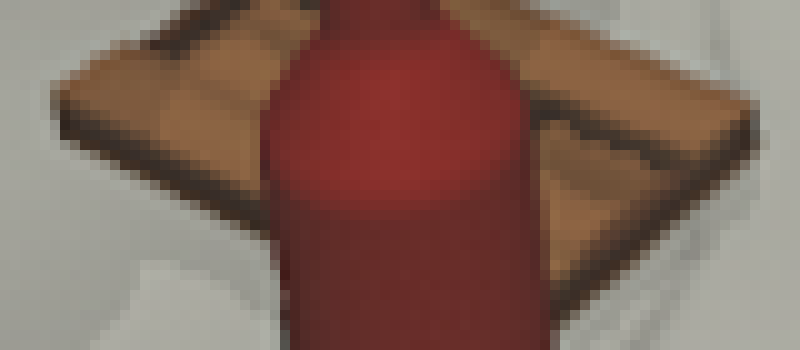

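Candidates (top picture at 800×600): bowl1 brown (322,314). bowl2 is the white bowl at (310,213), not the larger grey-white bowl at (622,138). bowl3 is dark brown (226,257), not orange (178,353). bowl4 is blue (528,210), bowl5 is pale (232,319). The servers are brass (478,292), (525,310) and (572,341), not the green one at (572,422). The rest (430,207) has its mouths towards the robot, because its far face is solid. Next is a crop check of bowl2.

```bash
cat > go.py <<'E'
import sys,numpy as np
from station import r
from scipy.spatial.transform import Rotation as Ro
# usage: go.py x y z yaw(tool x heading deg, tool down)
x,y,z,a=map(float,sys.argv[1:5]); s=r.sense(); R=np.array(s["ee_rot"]); p=np.array(s["tcp_pos"])
t=np.radians(a); T=np.array([[np.cos(t),np.sin(t),0],[np.sin(t),-np.cos(t),0],[0,0,-1]])
print("t",round(s["time_s"],2),"p",np.round(p,4),"f",np.round(s["wrist_force"],1),"w",round(s["gripper_width"]*.087,4))
print("shift",np.round(R.T@(np.array([x,y,z])-p),4),"turn",np.round(Ro.from_matrix(R.T@T).as_rotvec()/np.radians(5),3))
E
python3 go.py .656 .12 .15 90
python3 - <<'E'
from h import *
P=np.load("pics/top0_p.npy"); cv2.imwrite("pics/b2.png",cv2.resize(P[105:170,165:235],(560,520),interpolation=cv2.INTER_CUBIC))
E
```

```text
t 1.2 p [ 0.163  -0.6033  0.2226] f [ 0.1 -0.1 -0.1] w 0.0871
shift [0.5698 0.6646 0.0726] turn [-0.    -0.     3.023]
```

View pics/b2.png

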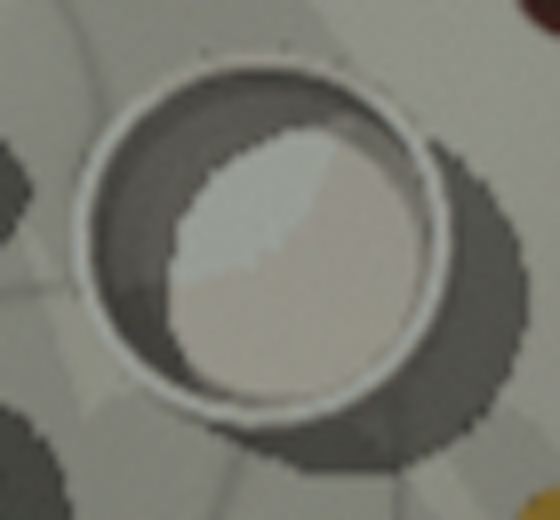

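The crop shows a single white round bowl with its rim centre at about (310,213), and the rim fits 154 mm. It is bowl2, so I move over it.

```bash
python3 -m jog '[[[0.285,0.332,0.036],[0,0,3.02]],[[0.285,0.332,0.036],[0,0,3.02]],[[0.285,0.332,0.036],[0,0,3.02]],[[0.285,0.332,0.036],[0,0,3.02]],[[0.285,0.332,0.036],[0,0,3.02]],[[0.57,0.665,0.06],[0,0,3.02]],[[0.57,0.665,0.06],[0,0,3.02]],[[0.57,0.665,0.06],[0,0,3.02]],[[0.57,0.665,0.06],[0,0,3.02]],[[0.57,0.665,0.06],[0,0,3.02]]]' 0.05; python3 go.py .656 .12 .15 90
```

```text
time_s: 2.03
tcp_pos: [0.3959, -0.2611, 0.1928]
ee_rot: [[-0.0, 1.0, 0.001], [1.0, 0.0, -0.0], [-0.0, 0.001, -1.0]]
wrist_force: [1.5, -0.7, 1.3]
gripper_width: 0.58
t 2.03 p [ 0.3959 -0.2611  0.1928] f [ 1.5 -0.7  1.3] w 0.0504
shift [0.381  0.2602 0.0429] turn [0.012 0.004 0.004]
```

```bash
python3 -m jog '[[[0.381,0.26,0.03],[0,0,0]],[[0.381,0.26,0.03],[0,0,0]],[[0.381,0.26,0.03],[0,0,0]],[[0.381,0.26,0.03],[0,0,0]],[[0.381,0.26,0.03],[0,0,0]],[[0.381,0.26,0.03],[0,0,0]],[[0.381,0.26,0.03],[0,0,0]],[[0.381,0.26,0.03],[0,0,0]],[[0.381,0.26,0.03],[0,0,0]],[[0.381,0.26,0.03],[0,0,0]]]'; python3 -m jog '[[[0,0,0],[0,0,0]],[[0,0,0],[0,0,0]],[[0,0,0],[0,0,0]],[[0,0,0],[0,0,0]],[[0,0,0],[0,0,0]],[[0,0,0],[0,0,0]],[[0,0,0],[0,0,0]],[[0,0,0],[0,0,0]],[[0,0,0],[0,0,0]],[[0,0,0],[0,0,0]]]' ; python3 go.py .656 .12 .048 90
python3 - <<'E'
from h import *
for n in("scene","top"):
    p,d=r.capture(n); np.save(f"pics/{n}1_d.npy",d); cv2.imwrite(f"pics/{n}1.png",cv2.resize(p,(800,600)))
    c=proj(n,[r.sense()["tcp_pos"]])[0].astype(int); print(n,c)
    x0,y0=max(c[0]-40,0),max(c[1]-40,0)
    cv2.imwrite(f"pics/{n}1c.png",cv2.resize(cv2.circle(p.copy(),tuple(map(int,c)),1,(0,255,0),-1)[y0:y0+80,x0:x0+80],(560,560),interpolation=cv2.INTER_CUBIC))
E
```

```text
time_s: 2.87
tcp_pos: [0.6302, 0.0826, 0.1654]
ee_rot: [[-0.001, 1.0, 0.0], [1.0, 0.001, 0.0], [0.0, 0.0, -1.0]]
wrist_force: [1.0, -1.3, 1.0]
gripper_width: 0.575
time_s: 3.7
tcp_pos: [0.6293, 0.0804, 0.1655]
ee_rot: [[0.0, 1.0, 0.0], [1.0, -0.0, 0.0], [0.0, 0.0, -1.0]]
wrist_force: [0.3, -0.4, 0.0]
gripper_width: 0.575
t 3.7 p [0.6293 0.0804 0.1655] f [ 0.3 -0.4  0. ] w 0.05
shift [0.0396 0.0267 0.1175] turn [ 0.002 -0.001 -0.001]
scene [247 180]
top [229 137]
```

View pics/scene1c.png

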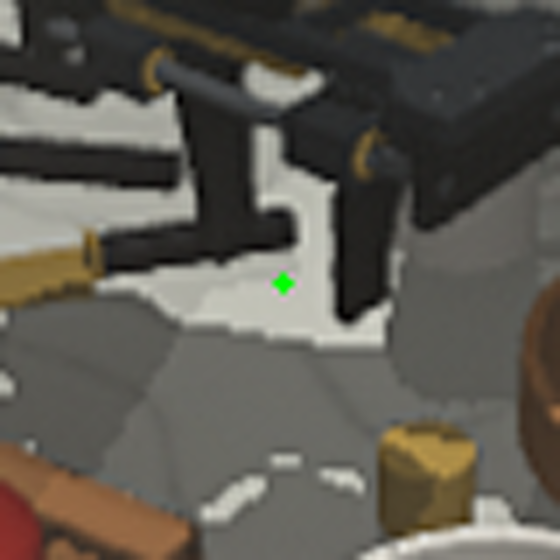

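```bash
python3 -m jog '[[[0.04,0.027,0.08],[0,0,0]],[[0.04,0.027,0.08],[0,0,0]],[[0.04,0.027,0.08],[0,0,0]],[[0.04,0.027,0.117],[0,0,0]],[[0.04,0.027,0.117],[0,0,0]],[[0.04,0.027,0.117],[0,0,0]],[[0.04,0.027,0.117],[0,0,0]],[[0.04,0.027,0.117],[0,0,0]],[[0.04,0.027,0.117],[0,0,0]],[[0.04,0.027,0.117],[0,0,0]]]'; python3 go.py .656 .12 .048 90
```

```text
time_s: 4.63
tcp_pos: [0.6571, 0.1207, 0.0504]
ee_rot: [[-0.0, 1.0, 0.003], [1.0, 0.0, 0.001], [0.001, 0.003, -1.0]]
wrist_force: [-0.2, 0.8, 0.5]
gripper_width: 0.577
t 4.63 p [0.6571 0.1207 0.0504] f [-0.2  0.8  0.5] w 0.0502
shift [-0.0007 -0.0011  0.0024] turn [ 0.034 -0.013  0.001]
```

```bash
python3 -m jog '[[[0,0,0.003],[0,0,0]],[[0,0,0.003],[0,0,0]],[[0,0,0.003],[0,0,0]],[[0,0,0.003],[0,0,0]],[[0,0,0.003],[0,0,0]],[[0,0,0.003],[0,0,0]],[[0,0,0.003],[0,0,0]],[[0,0,0.003],[0,0,0]],[[0,0,0.003],[0,0,0]],[[0,0,0.003],[0,0,0]]]' 0; python3 -m jog '[[[0,0,-0.01],[0,0,0]],[[0,0,-0.02],[0,0,0]],[[0,0,-0.03],[0,0,0]],[[0,0,-0.045],[0,0,0]],[[0,0,-0.06],[0,0,0]],[[0,0,-0.075],[0,0,0]],[[0,0,-0.075],[0,0,0]],[[0,0,-0.075],[0,0,0]],[[0,0,-0.075],[0,0,0]],[[0,0,-0.075],[0,0,0]]]'
python3 - <<'E'
from h import *
for n in("scene","top"):
    p,d=r.capture(n); W=world(n,d); np.save(f"pics/{n}2_d.npy",d); cv2.imwrite(f"pics/{n}2.png",cv2.resize(p,(800,600)))
s=r.sense();print(s["tcp_pos"],s["gripper_width"]*.087,s["wrist_force"],s["moment"])
E
```

```text
time_s: 5.47
tcp_pos: [0.6564, 0.1205, 0.0453]
ee_rot: [[-0.0, 1.0, 0.0], [1.0, 0.0, -0.0], [-0.0, 0.0, -1.0]]
wrist_force: [0.1, -0.5, -0.8]
gripper_width: 0.109
time_s: 6.3
tcp_pos: [0.6554, 0.1203, 0.1191]
ee_rot: [[0.0, 1.0, -0.002], [1.0, -0.0, -0.001], [-0.001, -0.002, -1.0]]
wrist_force: [0.3, 0.0, -2.6]
gripper_width: 0.107
[0.65568605 0.12034939 0.11913897] 0.009666578014011615 [ 0.03151917  0.22757816 -1.83923913] [-0.14895415  0.00183316  0.00248515]
```

View pics/scene2.png

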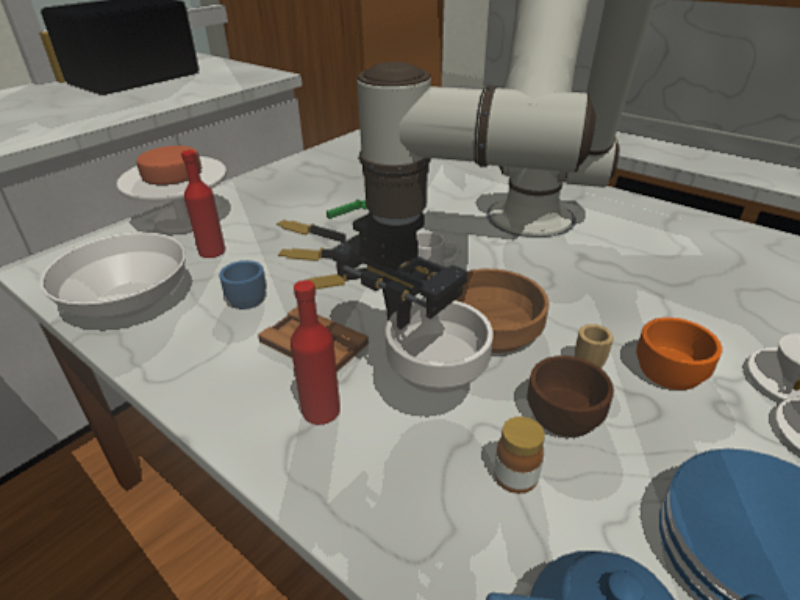

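```bash
python3 - <<'E'
from h import *
for n in("scene","top"):
    W=world(n,np.load(f"pics/{n}2_d.npy"))
    print(n,bowl_at(W,(.656,.193),.077,zt=.1425,tol=.005), bowl_at(W,(.444,.162),.096))
E
python3 go.py .443 .0893 .15 90
```

```text
scene (array([0.6526734, 0.1955025]), np.float64(0.001976854777257467), 565, np.float64(0.14211348672589022)) (array([0.44270576, 0.16286201]), np.float64(0.0016635863087769293), 385, np.float64(0.06927205362740887))
top (array([0.65436798, 0.19343295]), np.float64(0.0019407542995847349), 162, np.float64(0.14154993871205018)) (array([0.44364718, 0.16114603]), np.float64(0.0020343774186482727), 367, np.float64(0.06774333978951783))
t 6.4 p [0.6557 0.1203 0.1191] f [ 0.   0.2 -1.8] w 0.0097
shift [-0.0311 -0.2128 -0.0304] turn [-0.025  0.009  0.001]
```

```bash
python3 -m jog '[[[0,0,-0.03],[0,0,0]],[[-0.006,-0.04,-0.03],[0,0,0]],[[-0.012,-0.08,-0.03],[0,0,0]],[[-0.018,-0.12,-0.03],[0,0,0]],[[-0.024,-0.15,-0.03],[0,0,0]],[[-0.028,-0.18,-0.03],[0,0,0]],[[-0.0325,-0.2,-0.03],[0,0,0]],[[-0.0325,-0.21,-0.03],[0,0,0]],[[-0.0325,-0.21,-0.03],[0,0,0]],[[-0.0325,-0.21,-0.03],[0,0,0]]]';  python3 - <<'E'
from h import *
for n in("scene","top"):
    p,d=r.capture(n); W=world(n,d); 
    print(n,bowl_at(W,(.443,.162),.077,zt=.172,tol=.006))
E
python3 go.py .443 .0893 .0715 90
```

```text
time_s: 7.23
tcp_pos: [0.4473, 0.0886, 0.1508]
ee_rot: [[-0.001, 1.0, 0.002], [1.0, 0.001, 0.001], [0.001, 0.002, -1.0]]
wrist_force: [0.3, 0.2, -2.0]
gripper_width: 0.108
scene (array([0.44528701, 0.16414206]), np.float64(0.0015823574153096404), 555, np.float64(0.1735089061009485))
top (array([0.44645566, 0.16130361]), np.float64(0.0020226013946378907), 178, np.float64(0.17234596749391268))
t 7.33 p [0.4479 0.0887 0.1505] f [ 0.2  0.5 -2.2] w 0.0098
shift [ 0.0006 -0.005   0.079 ] turn [ 0.015 -0.004  0.005]
```

```bash
python3 -m jog '[[[0,-0.003,0.015],[0,0,0]],[[0,-0.003,0.03],[0,0,0]],[[0,-0.003,0.045],[0,0,0]],[[0,-0.003,0.06],[0,0,0]],[[0,-0.003,0.07],[0,0,0]],[[0,-0.003,0.075],[0,0,0]],[[0,-0.003,0.079],[0,0,0]],[[0,-0.003,0.079],[0,0,0]],[[0,-0.003,0.079],[0,0,0]],[[0,-0.003,0.079],[0,0,0]]]';  python3 go.py .443 .0893 .0715 90
```

```text
time_s: 8.17
tcp_pos: [0.4441, 0.0884, 0.0719]
ee_rot: [[-0.0, 1.0, 0.001], [1.0, 0.0, 0.001], [0.001, 0.001, -1.0]]
wrist_force: [0.2, -0.7, -2.0]
gripper_width: 0.106
t 8.17 p [0.4441 0.0884 0.0719] f [ 0.2 -0.7 -2. ] w 0.0092
shift [ 0.0009 -0.0011  0.0004] turn [ 0.016 -0.007  0.004]
```

```bash
python3 -m jog '[[[0,0,0],[0,0,0]],[[0,0,0],[0,0,0]],[[0,0,0],[0,0,0]],[[0,0,0],[0,0,0]],[[0,0,0],[0,0,0]],[[0,0,0],[0,0,0]],[[0,0,-0.04],[0,0,0]],[[0,0,-0.08],[0,0,0]],[[0,0,-0.12],[0,0,0]],[[0,0,-0.12],[0,0,0]]]' 0.04;  python3 - <<'E'
from h import *
for n in("scene","top"):
    p,d=r.capture(n); W=world(n,d); 
    print(n,bowl_at(W,(.443,.162),.077,zt=.080,tol=.005),bowl_at(W,(.443,.162),.096,zt=.068,tol=.005))
    print(bowl_at(W,(.557,.363),.059))
    cv2.imwrite(f"pics/{n}3.png",cv2.resize(p,(800,600)))
E
python3 go.py .557 .309 .12 90
```

```text
time_s: 9.0
tcp_pos: [0.4482, 0.0899, 0.1995]
ee_rot: [[-0.002, 1.0, 0.016], [1.0, 0.002, 0.006], [0.006, 0.016, -1.0]]
wrist_force: [0.9, 0.8, 0.6]
gripper_width: 0.459
scene (array([0.44285259, 0.15824951]), np.float64(0.001623014033922246), 475, np.float64(0.08130678154789478)) (array([0.44167804, 0.16278331]), np.float64(0.0018782441418708287), 442, np.float64(0.06958401291750047))
(array([0.5562649 , 0.36480978]), np.float64(0.0017706940585145783), 606, np.float64(0.06923950492064418))
top (array([0.4447075 , 0.15545896]), np.float64(0.0020862454132477767), 64, np.float64(0.08014902843771324)) (array([0.44418758, 0.16016932]), np.float64(0.0020194565171571116), 221, np.float64(0.06754478520730878))
(array([0.5569981 , 0.36224766]), np.float64(0.0020188102609487897), 286, np.float64(0.06738226147060157))
t 9.1 p [0.4441 0.0886 0.1931] f [-0.   0.7 -0.4] w 0.0397
shift [0.2201 0.1126 0.0742] turn [ 0.048 -0.033  0.002]
```

View pics/scene3.png

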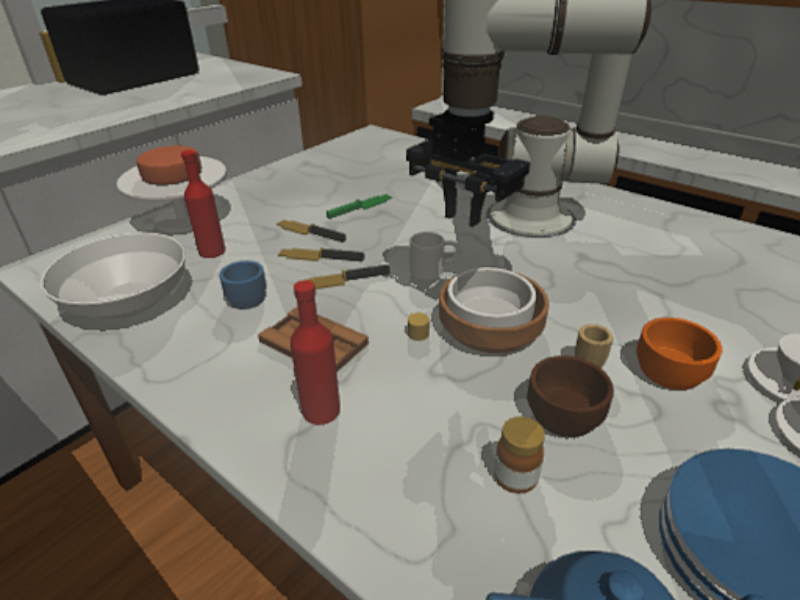

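```bash
python3 -m jog '[[[0.0367,0.019,0],[0,0,0]],[[0.0733,0.0377,0],[0,0,0]],[[0.11,0.056,0],[0,0,0]],[[0.147,0.075,0],[0,0,0]],[[0.183,0.094,0],[0,0,0]],[[0.22,0.1125,0.04],[0,0,0]],[[0.22,0.1125,0.075],[0,0,0]],[[0.22,0.1125,0.075],[0,0,0]],[[0.22,0.1125,0.075],[0,0,0]],[[0.22,0.1125,0.075],[0,0,0]]]' 0.05;python3 go.py .5566 .3085 .05 90
```

```text
time_s: 9.93
tcp_pos: [0.5556, 0.3073, 0.1158]
ee_rot: [[-0.001, 1.0, -0.001], [1.0, 0.001, -0.002], [-0.002, -0.001, -1.0]]
wrist_force: [0.4, -0.0, 0.0]
gripper_width: 0.576
t 9.93 p [0.5556 0.3073 0.1158] f [ 0.4 -0.   0. ] w 0.0501
shift [0.0013 0.0011 0.0658] turn [-0.013  0.024  0.007]
```

```bash
python3 -m jog '[[[0.001,0.001,0.03],[0,0,0]],[[0.001,0.001,0.05],[0,0,0]],[[0.001,0.001,0.067],[0,0,0]],[[0.001,0.001,0.067],[0,0,0]],[[0.001,0.001,0.067],[0,0,0]],[[0.001,0.001,0.067],[0,0,0]],[[0.001,0.001,0.067],[0,0,0]],[[0.001,0.001,0.067],[0,0,0]],[[0.001,0.001,0.067],[0,0,0]],[[0.001,0.001,0.067],[0,0,0]]]'
python3 -m jog '[[[0,0,0],[0,0,0]],[[0,0,0],[0,0,0]],[[0,0,0],[0,0,0]],[[0,0,0],[0,0,0]],[[0,0,0],[0,0,0]],[[0,0,0],[0,0,0]],[[0,0,0],[0,0,0]],[[0,0,0],[0,0,0]],[[0,0,0],[0,0,0]],[[0,0,0],[0,0,0]]]' 0
python3 -m jog '[[[0,0,-0.015],[0,0,0]],[[0,0,-0.03],[0,0,0]],[[0,0,-0.06],[0,0,0]],[[0,0,-0.09],[0,0,0]],[[0,0,-0.115],[0,0,0]],[[0,0,-0.12],[0,0,0]],[[0,0,-0.12],[0,0,0]],[[0,0,-0.12],[0,0,0]],[[0,0,-0.12],[0,0,0]],[[0,0,-0.12],[0,0,0]]]'
 python3 - <<'E'
from h import *
for n in("scene","top"):
    p,d=r.capture(n); W=world(n,d); 
    print(n,bowl_at(W,(.557,.363),.059,zt=.188,tol=.008))
    cv2.imwrite(f"pics/{n}4.png",cv2.resize(p,(800,600)))
E
python3 go.py .4438 .102 .17 90
```

```text
time_s: 10.77
tcp_pos: [0.557, 0.3093, 0.0501]
ee_rot: [[-0.0, 1.0, 0.001], [1.0, 0.0, 0.001], [0.001, 0.001, -1.0]]
wrist_force: [0.6, -1.0, 0.9]
gripper_width: 0.575
time_s: 11.6
tcp_pos: [0.5567, 0.3091, 0.0493]
ee_rot: [[-0.0, 1.0, -0.0], [1.0, 0.0, 0.0], [0.0, -0.0, -1.0]]
wrist_force: [0.1, 0.1, 0.5]
gripper_width: 0.091
time_s: 12.43
tcp_pos: [0.5558, 0.3083, 0.167]
ee_rot: [[-0.0, 1.0, -0.003], [1.0, 0.0, -0.003], [-0.003, -0.003, -1.0]]
wrist_force: [-0.1, 0.3, -1.8]
gripper_width: 0.088
scene (array([0.55712306, 0.3640364 ]), np.float64(0.0017501407192447305), 635, np.float64(0.18657616417399372))
top (array([0.55781865, 0.36181672]), np.float64(0.0021852184871666985), 112, np.float64(0.18613590811371467))
t 12.53 p [0.5562 0.3086 0.1677] f [ 0.4  0.3 -1. ] w 0.0079
shift [-0.2066 -0.1125 -0.0016] turn [-0.026  0.022  0.002]
```

```bash
python3 -m jog '[[[-0.02,-0.011,0],[0,0,0]],[[-0.055,-0.03,0],[0,0,0]],[[-0.09,-0.05,0],[0,0,0]],[[-0.125,-0.069,0],[0,0,0]],[[-0.16,-0.088,0],[0,0,0]],[[-0.185,-0.102,0],[0,0,0]],[[-0.2,-0.11,0],[0,0,0]],[[-0.206,-0.1137,0],[0,0,0]],[[-0.206,-0.1137,0],[0,0,0]],[[-0.206,-0.1137,0],[0,0,0]]]'
 python3 - <<'E'
from h import *
for n in("scene","top"):
    p,d=r.capture(n); W=world(n,d); 
    print(n,bowl_at(W,(.4438,.157),.059,zt=.188,tol=.008))
E
python3 go.py .4438 .102 .0835 90
```

```text
time_s: 13.37
tcp_pos: [0.4442, 0.1038, 0.1696]
ee_rot: [[-0.0, 1.0, 0.001], [1.0, 0.0, 0.001], [0.001, 0.001, -1.0]]
wrist_force: [-0.2, 0.5, -1.4]
gripper_width: 0.09
scene (array([0.44536682, 0.16073679]), np.float64(0.0015831448259942468), 480, np.float64(0.1885126209995433))
top (array([0.34324991, 0.1147803 ]), np.float64(0.00035238637045204024), 7, np.float64(0.187936907810866))
t 13.47 p [0.4442 0.1043 0.1694] f [ 0.1  0.3 -0.9] w 0.0078
shift [-0.0023 -0.0005  0.0859] turn [ 0.009 -0.004  0.013]
```

```bash
python3 -m jog '[[[-0.002,-0.002,0.02],[0,0,0]],[[-0.002,-0.002,0.04],[0,0,0]],[[-0.002,-0.002,0.055],[0,0,0]],[[-0.002,-0.002,0.07],[0,0,0]],[[-0.002,-0.002,0.08],[0,0,0]],[[-0.002,-0.002,0.086],[0,0,0]],[[-0.002,-0.002,0.086],[0,0,0]],[[-0.002,-0.002,0.086],[0,0,0]],[[-0.002,-0.002,0.086],[0,0,0]],[[-0.002,-0.002,0.086],[0,0,0]]]'
python3 go.py .4438 .102 .0835 90
python3 -m jog '[[[0,0,0],[0,0,0]],[[0,0,0],[0,0,0]],[[0,0,0],[0,0,0]],[[0,0,0],[0,0,0]],[[0,0,0],[0,0,0]],[[0,0,0],[0,0,0]],[[0,0,-0.04],[0,0,0]],[[0,0,-0.08],[0,0,0]],[[0,0,-0.12],[0,0,0]],[[0,0,-0.12],[0,0,0]]]' 0.036
  python3 - <<'E'
from h import *
for n in("scene","top"):
    p,d=r.capture(n); W=world(n,d); 
    print(n,bowl_at(W,(.443,.157),.059,zt=.092,tol=.005),bowl_at(W,(.443,.157),.077,zt=.08,tol=.005))
    print(bowl_at(W,(.67,-.26),.042))
    print(bowl_at(W,(.43,.345),.027))
    cv2.imwrite(f"pics/{n}5.png",cv2.resize(p,(800,600)))
E
```

```text
time_s: 14.3
tcp_pos: [0.4418, 0.1015, 0.0841]
ee_rot: [[-0.001, 1.0, 0.002], [1.0, 0.001, 0.001], [0.001, 0.002, -1.0]]
wrist_force: [-0.6, 0.0, -0.6]
gripper_width: 0.083
t 14.3 p [0.4418 0.1015 0.0841] f [-0.6  0.  -0.6] w 0.0072
shift [0.0005 0.002  0.0006] turn [ 0.018 -0.01   0.007]
time_s: 15.13
tcp_pos: [0.4457, 0.1029, 0.2114]
ee_rot: [[-0.002, 1.0, 0.015], [1.0, 0.002, 0.006], [0.006, 0.015, -1.0]]
wrist_force: [0.9, 0.4, 0.4]
gripper_width: 0.414
scene (array([0.44318   , 0.15731656]), np.float64(0.0016919824107950246), 371, np.float64(0.09324532562122348)) (array([0.44256299, 0.15813315]), np.float64(0.0017796895764171233), 344, np.float64(0.08163541646105868))
(array([ 0.66832442, -0.25901327]), np.float64(0.001746645204387047), 227, np.float64(0.06876900147650486))
(array([0.42893972, 0.34598934]), np.float64(0.0017692888309749563), 204, np.float64(0.06908671489968286))
top (array([0.44285222, 0.15115277]), np.float64(0.00024442871001988803), 6, np.float64(0.09065712692032432)) (array([0.44464347, 0.15577926]), np.float64(0.0021205969711330513), 74, np.float64(0.07928384513067833))
(array([ 0.67044105, -0.26146577]), np.float64(0.001974209896093076), 190, np.float64(0.06779664532671219))
(array([0.43022686, 0.34385744]), np.float64(0.0020769694812381462), 80, np.float64(0.06788841382311113))
```

View pics/scene5.png

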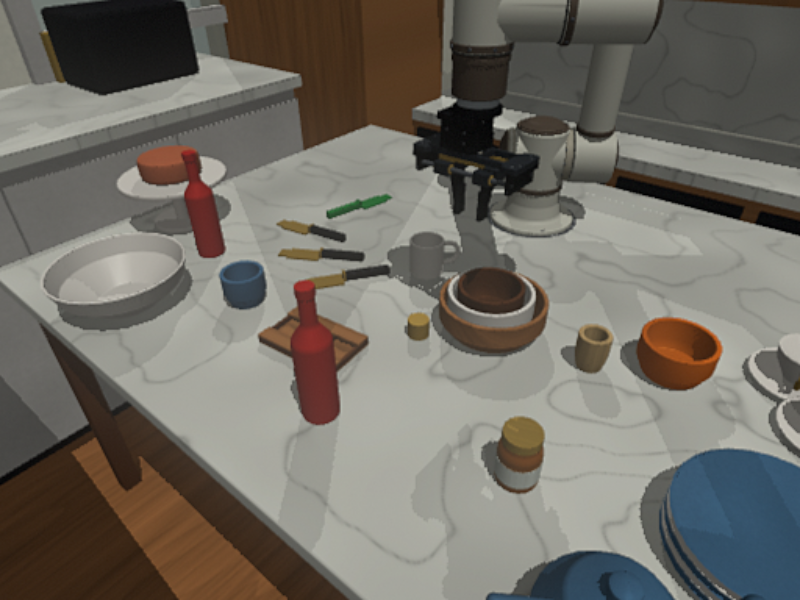

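```bash
python3 go.py .6694 -.298 .12 90; python3 -m jog '[[[-0.036,0.02,0],[0,0,0]],[[-0.072,0.04,0],[0,0,0]],[[-0.108,0.06,0],[0,0,0]],[[-0.144,0.08,0],[0,0,0]],[[-0.18,0.1,0],[0,0,0]],[[-0.216,0.12,0],[0,0,0]],[[-0.252,0.14,0],[0,0,0]],[[-0.288,0.16,0],[0,0,0]],[[-0.324,0.18,0],[0,0,0]],[[-0.36,0.2,0],[0,0,0]]]' 0.044
python3 go.py .6694 -.298 .1 90
```

```text
t 15.23 p [0.4418 0.1016 0.205 ] f [-0.9  0.3 -0.6] w 0.0357
shift [-0.3998  0.2273  0.0847] turn [ 0.043 -0.033  0.001]
time_s: 16.07
tcp_pos: [0.6409, -0.2607, 0.2005]
ee_rot: [[0.0, 1.0, -0.004], [1.0, -0.0, 0.001], [0.001, -0.004, -1.0]]
wrist_force: [0.6, 1.1, 0.8]
gripper_width: 0.506
t 16.07 p [ 0.6409 -0.2607  0.2005] f [0.6 1.1 0.8] w 0.044
shift [-0.0375  0.0289  0.1004] turn [-0.048 -0.014 -0.002]
```

```bash
python3 -m jog '[[[-0.037,0.028,0],[0,0,0]],[[-0.037,0.028,0.035],[0,0,0]],[[-0.037,0.028,0.07],[0,0,0]],[[-0.037,0.028,0.1],[0,0,0]],[[-0.037,0.028,0.1],[0,0,0]],[[-0.037,0.028,0.1],[0,0,0]],[[-0.037,0.028,0.1],[0,0,0]],[[-0.037,0.028,0.1],[0,0,0]],[[-0.037,0.028,0.1],[0,0,0]],[[-0.037,0.028,0.1],[0,0,0]]]'
python3 go.py .6694 -.298 .054 90
  python3 - <<'E'
from h import *
for n in("scene","top"):
    p,d=r.capture(n); W=world(n,d); 
    print(bowl_at(W,(.67,-.26),.042))
    print(bowl_at(W,(.443,.157),.059,zt=.092,tol=.005))
E
```

```text
time_s: 16.9
tcp_pos: [0.6701, -0.2959, 0.1057]
ee_rot: [[-0.001, 1.0, 0.004], [1.0, 0.001, -0.001], [-0.001, 0.004, -1.0]]
wrist_force: [-0.5, -0.7, 0.4]
gripper_width: 0.509
t 16.9 p [ 0.6701 -0.2959  0.1057] f [-0.5 -0.7  0.4] w 0.0443
shift [-0.002  -0.0009  0.0517] turn [0.042 0.011 0.008]
(array([ 0.66853138, -0.25876118]), np.float64(0.0018306300127289808), 222, np.float64(0.06914103082384915))
(array([0.44309908, 0.15705028]), np.float64(0.001856928578459316), 364, np.float64(0.09329939390896921))
(array([ 0.67106983, -0.26211582]), np.float64(0.0018705173821584667), 59, np.float64(0.06723282702954884))
(array([0.44429613, 0.15464904]), np.float64(0.0021322711051474964), 234, np.float64(0.0919089889280236))
```

```bash
python3 -m jog '[[[-0.001,0,0.025],[0,0,0]],[[-0.001,0,0.04],[0,0,0]],[[-0.001,0,0.05],[0,0,0]],[[-0.001,0,0.05],[0,0,0]],[[-0.001,0,0.05],[0,0,0]],[[-0.001,0,0.05],[0,0,0]],[[-0.001,0,0.05],[0,0,0]],[[-0.001,0,0.05],[0,0,0]],[[-0.001,0,0.05],[0,0,0]],[[-0.001,0,0.05],[0,0,0]]]'
python3 go.py .6694 -.298 .054 90
python3 -m jog '[[[0,0,0],[0,0,0]],[[0,0,0],[0,0,0]],[[0,0,0],[0,0,0]],[[0,0,0],[0,0,0]],[[0,0,0],[0,0,0]],[[0,0,0],[0,0,0]],[[0,0,0],[0,0,0]],[[0,0,0],[0,0,0]],[[0,0,0],[0,0,0]],[[0,0,0],[0,0,0]]]' 0
python3 -m jog '[[[0,0,-0.015],[0,0,0]],[[0,0,-0.03],[0,0,0]],[[0,0,-0.06],[0,0,0]],[[0,0,-0.09],[0,0,0]],[[0,0,-0.12],[0,0,0]],[[0,0,-0.13],[0,0,0]],[[0,0,-0.13],[0,0,0]],[[0,0,-0.13],[0,0,0]],[[0,0,-0.13],[0,0,0]],[[0,0,-0.13],[0,0,0]]]'
 python3 - <<'E'
from h import *
for n in("scene","top"):
    p,d=r.capture(n); W=world(n,d); 
    print(n,bowl_at(W,(.67,-.26),.042,zt=.197,tol=.008))
E
python3 go.py .4437 .1178 .18 90
```

```text
time_s: 17.83
tcp_pos: [0.6695, -0.297, 0.054]
ee_rot: [[-0.0, 1.0, 0.001], [1.0, 0.0, -0.0], [-0.0, 0.001, -1.0]]
wrist_force: [0.9, -0.4, -0.1]
gripper_width: 0.506
t 17.83 p [ 0.6695 -0.297   0.054 ] f [ 0.9 -0.4 -0.1] w 0.044
shift [-0.001  -0.0001 -0.    ] turn [0.011 0.002 0.003]
time_s: 18.67
tcp_pos: [0.6691, -0.297, 0.0534]
ee_rot: [[-0.0, 1.0, -0.0], [1.0, 0.0, -0.0], [-0.0, -0.0, -1.0]]
wrist_force: [-0.1, -0.6, 0.2]
gripper_width: 0.105
time_s: 19.5
tcp_pos: [0.668, -0.2964, 0.1802]
ee_rot: [[0.0, 1.0, -0.005], [1.0, 0.0, 0.002], [0.002, -0.005, -1.0]]
wrist_force: [-0.3, 0.2, -2.0]
gripper_width: 0.103
scene (array([ 0.66838362, -0.25416605]), np.float64(0.0016322311559505698), 232, np.float64(0.19591799113266622))
top (array([ 0.66969132, -0.25822139]), np.float64(0.0022498526262538995), 91, np.float64(0.19514507659355104))
t 19.6 p [ 0.6685 -0.2967  0.1811] f [ 0.2 -0.4 -1.3] w 0.009
shift [ 0.4145 -0.2247  0.0023] turn [-0.041 -0.011  0.002]
```

```bash
python3 -m jog '[[[0.015,-0.008,0],[0,0,0]],[[0.045,-0.025,0],[0,0,0]],[[0.08,-0.044,0],[0,0,0]],[[0.115,-0.063,0],[0,0,0]],[[0.15,-0.082,0],[0,0,0]],[[0.185,-0.101,0],[0,0,0]],[[0.22,-0.12,0],[0,0,0]],[[0.25,-0.137,0],[0,0,0]],[[0.28,-0.153,0],[0,0,0]],[[0.3,-0.164,0],[0,0,0]]]'
python3 go.py .4437 .1158 .18 90
python3 -m jog '[[[0.025,-0.0137,0],[0,0,0]],[[0.05,-0.027,0],[0,0,0]],[[0.075,-0.041,0],[0,0,0]],[[0.095,-0.052,0],[0,0,0]],[[0.108,-0.059,0],[0,0,0]],[[0.112,-0.0613,0],[0,0,0]],[[0.112,-0.0613,0],[0,0,0]],[[0.112,-0.0613,0],[0,0,0]],[[0.112,-0.0613,0],[0,0,0]],[[0.112,-0.0613,0],[0,0,0]]]'
 python3 - <<'E'
from h import *
for n in("scene","top"):
    p,d=r.capture(n); W=world(n,d); 
    print(n,bowl_at(W,(.444,.156),.042,zt=.197,tol=.008))
    cv2.imwrite(f"pics/{n}6.png",cv2.resize(p,(800,600)))
E
python3 go.py .4437 .1158 .0955 90
```

```text
time_s: 20.43
tcp_pos: [0.5032, 0.0049, 0.183]
ee_rot: [[-0.002, 1.0, -0.001], [1.0, 0.002, 0.0], [0.0, -0.001, -1.0]]
wrist_force: [-0.3, 0.1, -0.7]
gripper_width: 0.1
t 20.43 p [0.5032 0.0049 0.183 ] f [-0.3  0.1 -0.7] w 0.0087
shift [ 0.111  -0.0593  0.0031] turn [-0.013 -0.001  0.02 ]
time_s: 21.27
tcp_pos: [0.4441, 0.1143, 0.1832]
ee_rot: [[0.001, 1.0, -0.0], [1.0, -0.001, -0.0], [-0.0, -0.0, -1.0]]
wrist_force: [-0.0, -0.4, -1.4]
gripper_width: 0.102
scene (array([0.44627095, 0.15420912]), np.float64(0.0017088347499291945), 327, np.float64(0.1981976696631482))
t 21.37 p [0.4441 0.1144 0.1832] f [ 0.2  0.4 -1.2] w 0.009
shift [ 0.0014 -0.0004  0.0877] turn [-0.003  0.002 -0.012]Traceback (most recent call last):
  File "<stdin>", line 4, in <module>
  File "h.py", line 24, in bowl_at
    s,e=circ(p[:,:2],R-.004)
        ~~~~^^^^^^^^^^^^^^^^
  File "h.py", line 14, in circ
    c0=np.r_[(xy.max(0)+xy.min(0))/2,R or np.ptp(xy,0).mean()/2]
              ~~~~~~^^^
    return umr_maximum(a, axis, None, out, keepdims, initial, where)
ValueError: zero-size array to reduction operation maximum which has no identity
```

View pics/scene6.png

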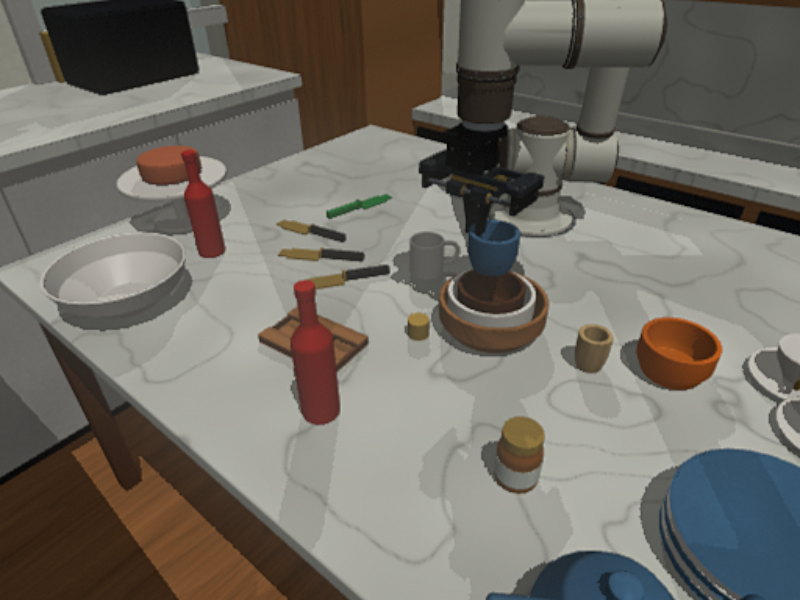

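```bash
python3 -m jog '[[[0.003,-0.003,0.02],[0,0,0]],[[0.003,-0.003,0.04],[0,0,0]],[[0.003,-0.003,0.055],[0,0,0]],[[0.003,-0.003,0.07],[0,0,0]],[[0.003,-0.003,0.08],[0,0,0]],[[0.003,-0.003,0.088],[0,0,0]],[[0.003,-0.003,0.088],[0,0,0]],[[0.003,-0.003,0.088],[0,0,0]],[[0.003,-0.003,0.088],[0,0,0]],[[0.003,-0.003,0.088],[0,0,0]]]'
python3 go.py .4437 .1178 .095 90
python3 -m jog '[[[0,0,0],[0,0,0]],[[0,0,0],[0,0,0]],[[0,0,0],[0,0,0]],[[0,0,0],[0,0,0]],[[0,0,0],[0,0,0]],[[0,0,0],[0,0,0]],[[0,0,-0.04],[0,0,0]],[[0,0,-0.08],[0,0,0]],[[0,0,-0.12],[0,0,0]],[[0,0,-0.12],[0,0,0]]]' 0.032
  python3 - <<'E'
from h import *
for n in("scene","top"):
    p,d=r.capture(n); W=world(n,d); cv2.imwrite(f"pics/{n}7.png",cv2.resize(p,(800,600)))
    for a in (((.443,.157),.042,.104,.005),((.443,.157),.059,.092,.005),((.43,.345),.027,.068,.006)):
        try: print(n,bowl_at(W,*a))
        except Exception as e: print(n,'no')
E
```

```text
time_s: 22.2
tcp_pos: [0.4414, 0.1183, 0.0961]
ee_rot: [[-0.0, 1.0, 0.002], [1.0, 0.0, 0.001], [0.001, 0.002, -1.0]]
wrist_force: [-0.1, -0.5, -0.4]
gripper_width: 0.101
t 22.2 p [0.4414 0.1183 0.0961] f [-0.1 -0.5 -0.4] w 0.0088
shift [-0.0005  0.0023  0.0012] turn [ 0.018 -0.011  0.003]
time_s: 23.03
tcp_pos: [0.4453, 0.12, 0.2236]
ee_rot: [[-0.002, 1.0, 0.015], [1.0, 0.002, 0.007], [0.007, 0.015, -1.0]]
wrist_force: [1.1, -0.9, -0.5]
gripper_width: 0.37
scene (array([0.44095697, 0.15452952]), np.float64(0.0018586191335508706), 255, np.float64(0.10520053315561886))
scene (array([0.44301439, 0.15691562]), np.float64(0.0019029429800766218), 252, np.float64(0.09344937999951948))
scene (array([0.4292001, 0.3461091]), np.float64(0.0016711701817495456), 205, np.float64(0.06910297520630249))
top no
top (array([0.44408218, 0.15585406]), np.float64(0.0018505503260416098), 35, np.float64(0.09192216873094362))
top (array([0.43031497, 0.34388023]), np.float64(0.002140910687289891), 59, np.float64(0.06749637035747931))
```

View pics/scene7.png

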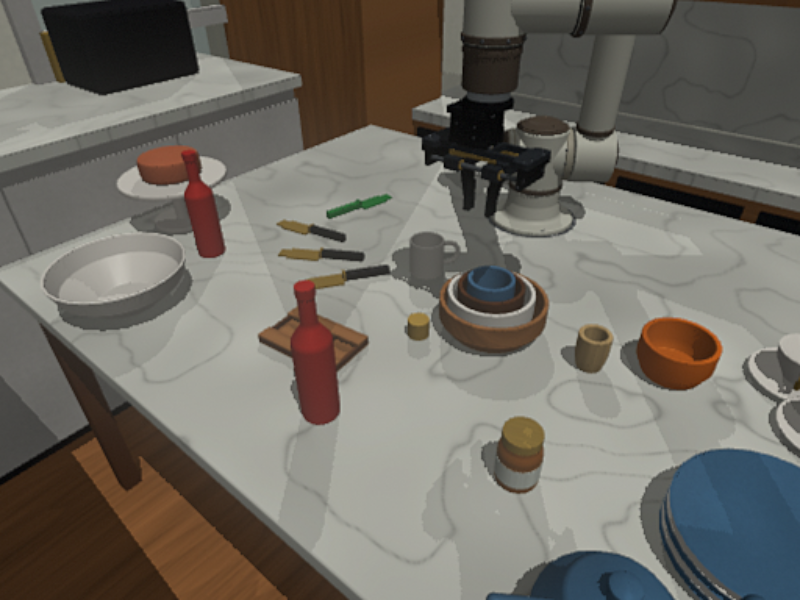

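```bash
python3 go.py .4297 .345 .12 90; python3 -m jog '[[[0.03,0,0],[0,0,0]],[[0.07,-0.003,0],[0,0,0]],[[0.11,-0.006,0],[0,0,0]],[[0.15,-0.009,0],[0,0,0]],[[0.19,-0.011,0.02],[0,0,0]],[[0.226,-0.011,0.05],[0,0,0]],[[0.226,-0.011,0.085],[0,0,0]],[[0.226,-0.011,0.095],[0,0,0]],[[0.226,-0.011,0.095],[0,0,0]],[[0.226,-0.011,0.095],[0,0,0]]]' 0.075;python3 go.py .4297 .345 .055 90;  python3 - <<'E'
from h import *
for n in("scene","top"):
    p,d=r.capture(n); W=world(n,d); cv2.imwrite(f"pics/{n}8.png",cv2.resize(p,(800,600)))
    for a in (((.443,.157),.042,.104,.005),((.443,.157),.059,.092,.005),((.43,.345),.027,.068,.006)):
        try: print(n,bowl_at(W,*a))
        except Exception as e: print(n,'no')
E
```

```text
t 23.13 p [0.4414 0.1186 0.217 ] f [-0.5  0.1  0.4] w 0.0318
shift [ 0.2261 -0.0121  0.0977] turn [ 0.042 -0.034  0.002]
time_s: 23.97
tcp_pos: [0.4297, 0.3431, 0.1198]
ee_rot: [[-0.0, 1.0, -0.001], [1.0, 0.0, -0.003], [-0.003, -0.001, -1.0]]
wrist_force: [1.0, 0.0, 0.9]
gripper_width: 0.853
t 23.97 p [0.4297 0.3431 0.1198] f [1.  0.  0.9] w 0.0742
shift [0.0021 0.0001 0.0648] turn [-0.012  0.031  0.004]
scene (array([0.44091858, 0.1545713 ]), np.float64(0.0015815852928950588), 251, np.float64(0.10520910481802852))
scene (array([0.44307573, 0.15714237]), np.float64(0.0017879270785150503), 265, np.float64(0.09343941338241828))
scene (array([0.42936904, 0.34627183]), np.float64(0.0017594242346814018), 203, np.float64(0.06911718263713902))
top (array([0.44202861, 0.15217189]), np.float64(0.002044044969791492), 205, np.float64(0.10367176832131049))
top (array([0.44442164, 0.15478873]), np.float64(0.001915465438282693), 274, np.float64(0.09169037696393595))
top no
```

Bowl4 avg is (.4415,.1534). Next is grasping bowl5.

```bash
python3 -m jog '[[[0.001,0,0.025],[0,0,0]],[[0.001,0,0.045],[0,0,0]],[[0.001,0,0.065],[0,0,0]],[[0.001,0,0.065],[0,0,0]],[[0.001,0,0.065],[0,0,0]],[[0.001,0,0.065],[0,0,0]],[[0.001,0,0.065],[0,0,0]],[[0.001,0,0.065],[0,0,0]],[[0.001,0,0.065],[0,0,0]],[[0.001,0,0.065],[0,0,0]]]'
python3 go.py .4297 .345 .055 90
python3 -m jog '[[[0,0,0],[0,0,0]],[[0,0,0],[0,0,0]],[[0,0,0],[0,0,0]],[[0,0,0],[0,0,0]],[[0,0,0],[0,0,0]],[[0,0,0],[0,0,0]],[[0,0,0],[0,0,0]],[[0,0,0],[0,0,0]],[[0,0,0],[0,0,0]],[[0,0,0],[0,0,0]]]' 0
python3 -m jog '[[[0,0,-0.015],[0,0,0]],[[0,0,-0.03],[0,0,0]],[[0,0,-0.06],[0,0,0]],[[0,0,-0.09],[0,0,0]],[[0,0,-0.12],[0,0,0]],[[0,0,-0.135],[0,0,0]],[[0,0,-0.135],[0,0,0]],[[0,0,-0.135],[0,0,0]],[[0,0,-0.135],[0,0,0]],[[0,0,-0.135],[0,0,0]]]'
 python3 - <<'E'
from h import *
for n in("scene","top"):
    p,d=r.capture(n); W=world(n,d); 
    try: print(n,bowl_at(W,(.43,.345),.027,zt=.201,tol=.008))
    except Exception: print("no")
    cv2.imwrite(f"pics/{n}9.png",cv2.resize(p,(800,600)))
E
python3 go.py .4415 .1534 .19 90
```

```text
time_s: 24.9
tcp_pos: [0.43, 0.3453, 0.0561]
ee_rot: [[-0.0, 1.0, 0.001], [1.0, 0.0, 0.001], [0.001, 0.001, -1.0]]
wrist_force: [0.3, -0.5, 0.2]
gripper_width: 0.859
t 24.9 p [0.43   0.3453 0.0561] f [ 0.3 -0.5  0.2] w 0.0747
shift [-0.0003 -0.0003  0.0011] turn [ 0.009 -0.013  0.003]
time_s: 25.73
tcp_pos: [0.4297, 0.345, 0.0553]
ee_rot: [[-0.0, 1.0, -0.0], [1.0, 0.0, -0.0], [-0.0, -0.0, -1.0]]
wrist_force: [0.3, -0.6, -0.8]
gripper_width: 0.609
time_s: 26.57
tcp_pos: [0.429, 0.3442, 0.1885]
ee_rot: [[-0.0, 1.0, -0.002], [1.0, 0.0, -0.003], [-0.003, -0.002, -1.0]]
wrist_force: [-0.2, -1.4, -1.7]
gripper_width: 0.613
scene (array([0.42946414, 0.34601897]), np.float64(0.0016083340031790745), 285, np.float64(0.20161722881532512))
no
t 26.67 p [0.4293 0.3445 0.1888] f [ 0.3 -0.  -1.2] w 0.0528
shift [-0.1911  0.0122 -0.0008] turn [-0.022  0.027  0.002]
```

View pics/scene9.png

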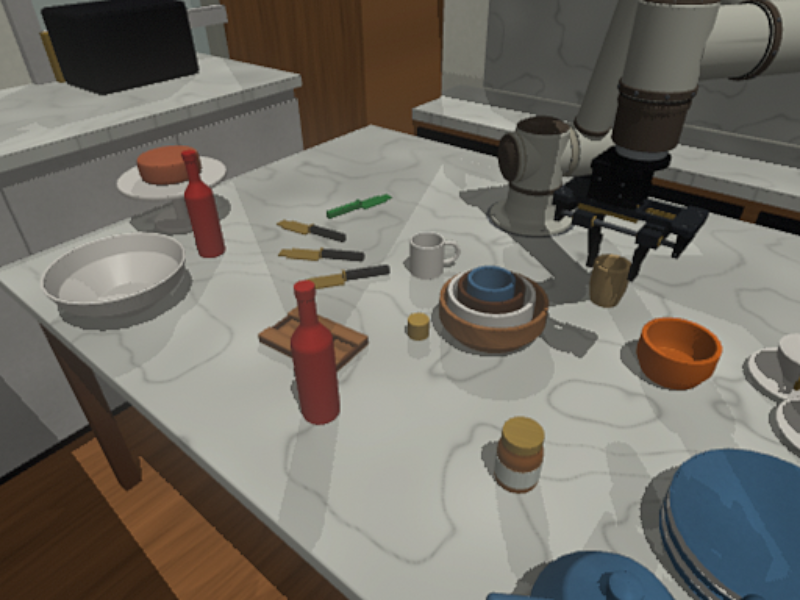

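```bash
python3 -m jog '[[[-0.015,0.001,0],[0,0,0]],[[-0.045,0.003,0],[0,0,0]],[[-0.08,0.005,0],[0,0,0]],[[-0.115,0.007,0],[0,0,0]],[[-0.15,0.009,0],[0,0,0]],[[-0.175,0.011,0],[0,0,0]],[[-0.188,0.0114,0],[0,0,0]],[[-0.1914,0.0114,0],[0,0,0]],[[-0.1914,0.0114,0],[0,0,0]],[[-0.1914,0.0114,0],[0,0,0]]]'
 python3 - <<'E'
from h import *
for n in("scene","top"):
    p,d=r.capture(n); W=world(n,d); 
    for a in (((.443,.157),.042,.104,.005),((.4415,.154),.027,.202,.007)):
        try: print(n,bowl_at(W,*a))
        except Exception as e: print(n,'no')
E
python3 go.py .4415 .1534 .107 90
```

```text
time_s: 27.5
tcp_pos: [0.4415, 0.1541, 0.1903]
ee_rot: [[-0.0, 1.0, 0.0], [1.0, 0.0, 0.0], [0.0, 0.0, -1.0]]
wrist_force: [-0.7, 0.3, -0.9]
gripper_width: 0.605
scene (array([0.44090972, 0.15474649]), np.float64(0.0015884585540410084), 231, np.float64(0.10499979622829174))
scene (array([0.4416022 , 0.15658607]), np.float64(0.0016612409178689124), 194, np.float64(0.20331578355846466))
top (array([0.36602218, 0.14913451]), np.float64(0.0013451911441631284), 11, np.float64(0.10343945313204073))
top no
t 27.6 p [0.4414 0.1546 0.1903] f [-0.4  0.7 -0.9] w 0.0531
shift [-0.0012  0.0001  0.0833] turn [ 0.001 -0.001  0.017]
```

```bash
python3 -m jog '[[[-0.0015,0,0.02],[0,0,0]],[[-0.0015,0,0.04],[0,0,0]],[[-0.0015,0,0.055],[0,0,0]],[[-0.0015,0,0.065],[0,0,0]],[[-0.0015,0,0.075],[0,0,0]],[[-0.0015,0,0.083],[0,0,0]],[[-0.0015,0,0.083],[0,0,0]],[[-0.0015,0,0.083],[0,0,0]],[[-0.0015,0,0.083],[0,0,0]],[[-0.0015,0,0.083],[0,0,0]]]'
python3 go.py .4415 .1534 .107 90
```

```text
time_s: 28.43
tcp_pos: [0.4417, 0.1526, 0.108]
ee_rot: [[-0.001, 1.0, 0.001], [1.0, 0.001, 0.001], [0.001, 0.001, -1.0]]
wrist_force: [-0.3, -0.3, -0.1]
gripper_width: 0.614
t 28.43 p [0.4417 0.1526 0.108 ] f [-0.3 -0.3 -0.1] w 0.0534
shift [ 0.0008 -0.0002  0.001 ] turn [ 0.015 -0.01   0.008]
```

```bash
python3 -m jog '[[[0,0,0],[0,0,0]],[[0,0,0],[0,0,0]],[[0,0,0],[0,0,0]],[[0,0,0],[0,0,0]],[[0,0,0],[0,0,0]],[[0,0,-0.04],[0,0,0]],[[0,0,-0.08],[0,0,0]],[[-0.03,0,-0.1],[0,0,0]],[[-0.07,0,-0.1],[0,0,0]],[[-0.11,0,-0.1],[0,0,0]]]' 0.075
python3 -m jog '[[[-0.04,0,0],[0,0,0]],[[-0.08,0,0],[0,0,0]],[[-0.12,0,0],[0,0,0]],[[-0.16,0,0],[0,0,0]],[[-0.19,0,0],[0,0,0]],[[-0.19,0,0],[0,0,0]],[[-0.19,0,0],[0,0,0]],[[-0.19,0,0],[0,0,0]],[[-0.19,0,0],[0,0,0]],[[-0.19,0,0],[0,0,0]]]' 0.05
cat >> h.py <<'E'
def servers(W,P):
    hsv=cv2.cvtColor(P,cv2.COLOR_BGR2HSV); V=P.max(-1).astype(int); 
    sp=V-P.min(-1).astype(int)
    dark=(V<75)&(sp<30)&(W[...,2]>.010)&(W[...,2]<.045)&(W[...,0]>.2)
    n,lab,st,ce=cv2.connectedComponentsWithStats(dark.astype(np.uint8),connectivity=8)
    out=[]
    for i in range(1,n):
        if st[i,4]<40: continue
        m=(lab==i)&(W[...,2]>.014)&(W[...,2]<.025); h=W[m][:,:2]
        if len(h)<30: continue
        (cx,cy),(w,l),a=cv2.minAreaRect((h*1000).astype(np.float32))
        c=h.mean(0); u=np.linalg.svd(h-c)[2][0]
        d=np.hypot(W[...,0]-c[0],W[...,1]-c[1]); br=(d<.17)&(W[...,2]<.012)&(W[...,2]>.0)&(hsv[...,1]>120)&(hsv[...,0]>12)&(hsv[...,0]<32)
        q=W[br][:,:2]-c; perp=abs(q@np.array([-u[1],u[0]])); q=q[perp<.03]
        if len(q)<20: continue
        qm=np.median(q,0); u=u*np.sign(u@qm)
        # blade centre line direction (far half)
        tb=q@u; tip=np.percentile(tb,99)
        b=q[(tb>.06)]; vb=b.mean(0)
        th=(h-c)@u
        out.append(dict(c=np.round(c,4),ang=round(np.degrees(np.arctan2(u[1],u[0])),1),ang_c2b=round(np.degrees(np.arctan2(vb[1],vb[0])),1),th=np.round(np.percentile(th,[1,99]),4),tip=round(tip,4),n=len(h),sz=(round(w),round(l))))
    return out
E
python3 - <<'E'
from h import *
for n in("scene","top"):
    p,d=r.capture(n); W=world(n,d); cv2.imwrite(f"pics/{n}10.png",cv2.resize(p,(800,600)))
    for a in (((.443,.157),.027,.116,.005),((.443,.157),.042,.104,.005),((.443,.157),.059,.092,.005),((.443,.157),.077,.08,.005),((.443,.161),.096,.068,.005)):
        try: print(n,bowl_at(W,*a))
        except Exception as e: print(n,'no')
    for s in servers(W,p): print(s)
E
```

```text
time_s: 29.27
tcp_pos: [0.442, 0.0419, 0.2093]
ee_rot: [[-0.003, 1.0, 0.004], [1.0, 0.003, 0.002], [0.002, 0.004, -1.0]]
wrist_force: [0.6, 0.2, -1.4]
gripper_width: 0.862
time_s: 30.1
tcp_pos: [0.4414, -0.1469, 0.2074]
ee_rot: [[-0.002, 1.0, 0.0], [1.0, 0.002, 0.0], [0.0, 0.0, -1.0]]
wrist_force: [-0.3, 0.2, 0.4]
gripper_width: 0.569
scene (array([0.44130004, 0.15444563]), np.float64(0.00146528457886092), 150, np.float64(0.11745135029670475))
scene (array([0.44101762, 0.1546717 ]), np.float64(0.0017336712903453372), 187, np.float64(0.10547041927664284))
scene (array([0.44288427, 0.15692797]), np.float64(0.0017439249157022788), 255, np.float64(0.09357239880868624))
scene (array([0.44238025, 0.15801501]), np.float64(0.0016518202864909959), 340, np.float64(0.08159539810704743))
scene (array([0.44161777, 0.16272429]), np.float64(0.0020306661096709533), 431, np.float64(0.0695245305202343))
{'c': array([ 0.387 , -0.3191]), 'ang': np.float64(-79.9), 'ang_c2b': np.float64(-79.3), 'th': array([-0.047 ,  0.0458]), 'tip': np.float64(0.1437), 'n': 83, 'sz': (18, 98)}
{'c': array([ 0.4362, -0.21
[... 348 characters left out ...]
5211181]), np.float64(0.0022513695628809827), 122, np.float64(0.11565928913053239))
top (array([0.44210266, 0.15211832]), np.float64(0.0020954051692616722), 148, np.float64(0.10368063495740001))
top (array([0.44445908, 0.15458977]), np.float64(0.001835300869511676), 194, np.float64(0.09209444769362268))
top (array([0.44415875, 0.15533289]), np.float64(0.0021155407596204143), 260, np.float64(0.07985140213120412))
top (array([0.44363175, 0.16055983]), np.float64(0.002099134649407225), 345, np.float64(0.06772568236607505))
{'c': array([ 0.3887, -0.3209]), 'ang': np.float64(-80.7), 'ang_c2b': np.float64(-81.9), 'th': array([-0.0463,  0.0464]), 'tip': np.float64(0.1453), 'n': 129, 'sz': (16, 93)}
```

View pics/scene10.png

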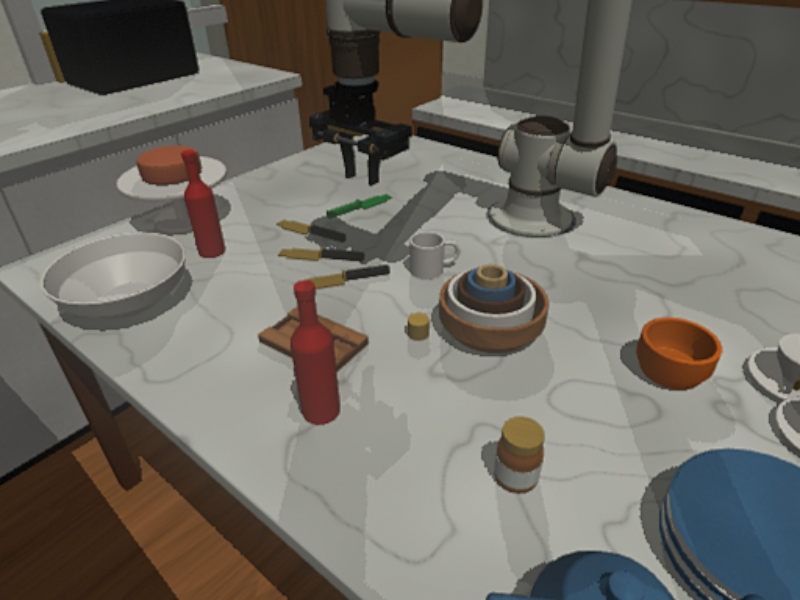

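View pics/top10.png

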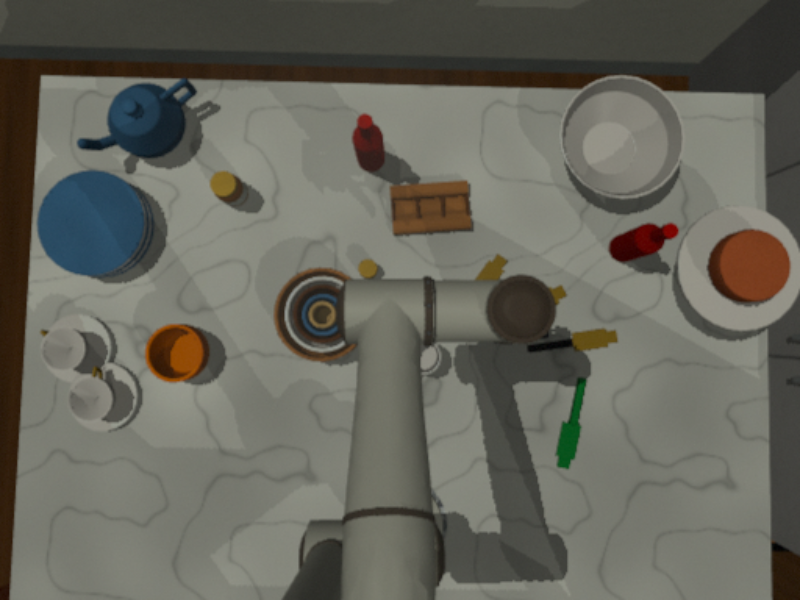

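Run:
```python
from h import *
for n in("scene","top"):
    W=world(n,np.load(f"pics/{n}0_d.npy")); P=np.load(f"pics/{n}0_p.npy")
    for s in servers(W,P): print(n,s)
    q=(abs(W[...,0]-.68)<.08)&(abs(W[...,1]+.06)<.11)&(W[...,2]>.012)&(W[...,2]<.03)
    p=W[q][:,:2]; print(p.mean(0),cv2.minAreaRect(p.astype(np.float32)*1000))
# rest pose fit by overlap of plan outline in both views
from scipy.optimize import minimize
for n in("scene","top"):
    W=world(n,np.load(f"pics/{n}0_d.npy")); z=W[...,2]
    sel=(abs(W[...,0]-.68)<.09)&(abs(W[...,1]+.06)<.13)&(z<.03)&(z>-.005)
    X=W[sel]; hi=X[:,2]>.012
    lo=X[:,2]<.003
    def f(t):
        a=np.radians(t[2]);c,s=np.cos(a),np.sin(a); dx=X[:,0]-t[0];dy=X[:,1]-t[1]
        lx=c*dx+s*dy; ly=-s*dx+c*dy
        m=np.maximum(abs(lx)-.052,abs(ly)-.084)
        return np.sum(np.clip(m[hi],0,.01))+np.sum(np.clip(-m[lo],0,.01))
    b=min((minimize(f,[.679+i*.001,-.06+j*.001,5.5],method="Nelder-Mead",options=dict(initial_simplex=np.array([.679,-.06,5.5])+np.array([[i*.001,j*.001,0],[.004,0,0],[0,.004,0],[0,0,1.5]]))) for i in(-2,0,2) for j in (-2,0,2)),key=lambda r:r.fun)
    print(n,b.x,b.fun)
```

```text
scene {'c': array([ 0.3889, -0.3172]), 'ang': np.float64(-79.5), 'ang_c2b': np.float64(-80.7), 'th': array([-0.0438,  0.0474]), 'tip': np.float64(0.1437), 'n': 63, 'sz': (13, 92)}
scene {'c': array([ 0.4386, -0.2205]), 'ang': np.float64(-61.0), 'ang_c2b': np.float64(-61.5), 'th': array([-0.0471,  0.0448]), 'tip': np.float64(0.1445), 'n': 80, 'sz': (15, 94)}
scene {'c': array([ 0.4577, -0.1304]), 'ang': np.float64(-36.1), 'ang_c2b': np.float64(-35.9), 'th': array([-0.045 ,  0.0446]), 'tip': np.float64(0.1113), 'n': 91, 'sz': (15, 91)}
scene {'c': array([ 0.6825, -0.2342]), 'ang': np.float64(151.7), 'ang_c2b': np.float64(158.9), 'th': array([-0.0328,  0.0339]), 'tip': np.float64(0.1689), 'n': 49, 'sz': (27, 67)}
[ 0.67208006 -0.06025947] ((676.35205078125, -59.561767578125), (107.28462982177734, 170.4243621826172), 5.792875289916992)
top {'c': array([ 0.6942, -0.2613]), 'ang': np.float64(107.7), 'ang_c2b': np.float64(99.8), 'th': array([-0.0263,  0.022 ]), 'tip': np.float64(0.1649), 'n': 46, 'sz': (29, 49)}
top {'c': array([0.6233, 0.243 ]), 'ang': np.float64(-149.3), 'ang_c2b': np.flo
[... 642 characters left out ...]
rray([ 0.4374, -0.2238]), 'ang': np.float64(-60.9), 'ang_c2b': np.float64(-61.9), 'th': array([-0.046 ,  0.0456]), 'tip': np.float64(0.1452), 'n': 116, 'sz': (15, 93)}
top {'c': array([ 0.3879, -0.3211]), 'ang': np.float64(-80.9), 'ang_c2b': np.float64(-81.5), 'th': array([-0.0455,  0.0443]), 'tip': np.float64(0.1455), 'n': 115, 'sz': (15, 92)}
[ 0.68026317 -0.05995345] ((680.73681640625, -60.035919189453125), (105.32193756103516, 167.77760314941406), 5.3933281898498535)
scene [ 0.67622652 -0.05947651  5.64615581] 0.044461578408687724
top [ 0.68090141 -0.05984803  5.33067284] 1.9223198796555445h.py:55: RuntimeWarning: Mean of empty slice.
  b=q[(tb>.06)]; vb=b.mean(0)
  ret = um.true_divide(
```

```bash
python3 go.py .4733 -.1436 .08 54.4; python3 -m jog '[[[0.003,0.032,0.06],[0,0,1.4]],[[0.003,0.032,0.06],[0,0,2.8]],[[0.003,0.032,0.08],[0,0,4.2]],[[0.003,0.032,0.1],[0,0,5.6]],[[0.003,0.032,0.12],[0,0,7.12]],[[0.003,0.032,0.127],[0,0,7.12]],[[0.003,0.032,0.127],[0,0,7.12]],[[0.003,0.032,0.127],[0,0,7.12]],[[0.003,0.032,0.127],[0,0,7.12]],[[0.003,0.032,0.127],[0,0,7.12]]]' 0.04;python3 go.py .4733 -.1436 .005 54.4
python3 - <<'E'
from h import *
p,d=r.capture("scene"); W=world("scene",d)
for s in servers(W,p): print(s)
cv2.imwrite("pics/s11.png",cv2.resize(p[90:210,150:310],(800,600),interpolation=cv2.INTER_CUBIC))
E
```

```text
t 30.2 p [ 0.4414 -0.1469  0.2075] f [-0.3  0.2 -0.6] w 0.0501
shift [0.0033 0.0318 0.1275] turn [ 2.000e-03 -1.000e-03  7.146e+00]
time_s: 31.03
tcp_pos: [0.4743, -0.1448, 0.0817]
ee_rot: [[0.581, 0.814, 0.003], [0.814, -0.581, -0.0], [0.002, 0.002, -1.0]]
wrist_force: [-0.0, 0.4, -0.2]
gripper_width: 0.465
t 31.03 p [ 0.4743 -0.1448  0.0817] f [-0.   0.4 -0.2] w 0.0404
shift [ 0.0003 -0.0017  0.0767] turn [ 0.028 -0.018  0.021]
{'c': array([ 0.3889, -0.3169]), 'ang': np.float64(-80.7), 'ang_c2b': np.float64(-80.3), 'th': array([-0.0432,  0.0484]), 'tip': np.float64(0.1428), 'n': 63, 'sz': (14, 94)}
{'c': array([ 0.4366, -0.2218]), 'ang': np.float64(-62.0), 'ang_c2b': np.float64(-60.0), 'th': array([-0.0467,  0.047 ]), 'tip': np.float64(0.1445), 'n': 100, 'sz': (19, 96)}
{'c': array([ 0.4581, -0.1331]), 'ang': np.float64(-36.7), 'ang_c2b': np.float64(-34.7), 'th': array([-0.0484,  0.0477]), 'tip': np.float64(0.1105), 'n': 124, 'sz': (20, 99)}
```

View pics/s11.png

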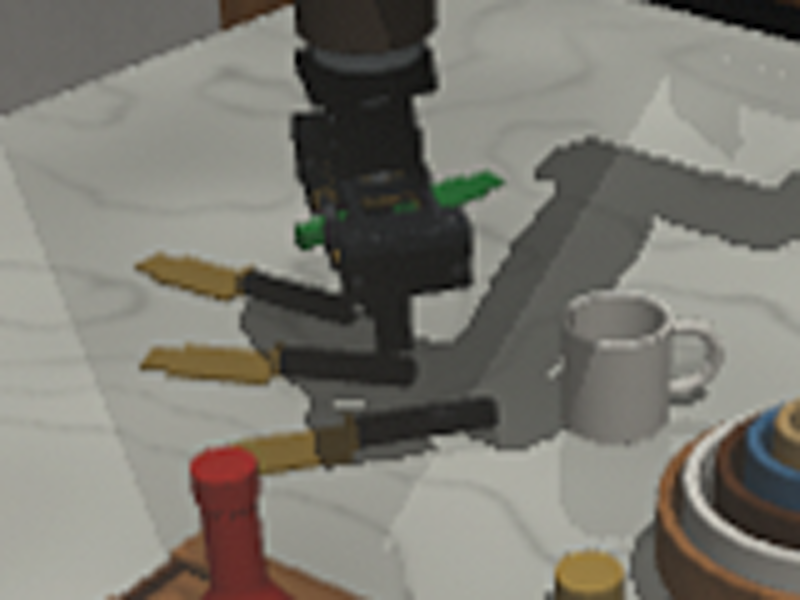

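```bash
python3 -m jog '[[[0.0005,-0.001,0.03],[0,0,0]],[[0.0005,-0.001,0.05],[0,0,0]],[[0.0005,-0.001,0.065],[0,0,0]],[[0.0005,-0.001,0.075],[0,0,0]],[[0.0005,-0.001,0.077],[0,0,0]],[[0.0005,-0.001,0.077],[0,0,0]],[[0.0005,-0.001,0.077],[0,0,0]],[[0.0005,-0.001,0.077],[0,0,0]],[[0.0005,-0.001,0.077],[0,0,0]],[[0.0005,-0.001,0.077],[0,0,0]]]'
python3 go.py .4733 -.1436 .004 54.4
python3 -m jog '[[[0,0,0],[0,0,0]],[[0,0,0],[0,0,0]],[[0,0,0],[0,0,0]],[[0,0,0],[0,0,0]],[[0,0,0],[0,0,0]],[[0,0,0],[0,0,0]],[[0,0,0],[0,0,0]],[[0,0,0],[0,0,0]],[[0,0,0],[0,0,0]],[[0,0,0],[0,0,0]]]' 0
python3 go.py .4733 -.1436 .1 54.4
```

```text
time_s: 31.92
tcp_pos: [0.4733, -0.1439, 0.0041]
ee_rot: [[0.582, 0.813, 0.002], [0.813, -0.582, 0.0], [0.001, 0.001, -1.0]]
wrist_force: [0.1, 0.0, -0.3]
gripper_width: 0.462
t 31.92 p [ 0.4733 -0.1439  0.0041] f [ 0.1  0.  -0.3] w 0.0402
shift [ 0.0003 -0.0001  0.0001] turn [ 0.015 -0.011  0.004]
time_s: 32.75
tcp_pos: [0.4724, -0.144, 0.0033]
ee_rot: [[0.582, 0.813, -0.001], [0.813, -0.582, -0.0], [-0.0, -0.001, -1.0]]
wrist_force: [-1.2, -1.7, 2.2]
gripper_width: 0.181
t 32.75 p [ 0.4724 -0.144   0.0033] f [-1.2 -1.7  2.2] w 0.0158
shift [ 0.0008  0.0005 -0.0967] turn [-0.006  0.006  0.003]
```

```bash
python3 -m jog '[[[0,0,-0.01],[0,0,0]],[[0,0,-0.03],[0,0,0]],[[0,0,-0.06],[0,0,0]],[[0,0,-0.09],[0,0,0]],[[0,0,-0.097],[0,0,0]],[[0,0,-0.097],[0,0,0]],[[0,0,-0.097],[0,0,0]],[[0,0,-0.097],[0,0,0]],[[0,0,-0.097],[0,0,0]],[[0,0,-0.097],[0,0,0]]]'
python3 - <<'E'
from h import *
for n in("scene","top"):
    p,d=r.capture(n); W=world(n,d)
    cv2.imwrite(f"pics/{n}12.png",cv2.resize(p,(800,600),interpolation=cv2.INTER_CUBIC))
E
python3 go.py .4897 -.0235 .1 95.45
```

```text
time_s: 33.58
tcp_pos: [0.4719, -0.1438, 0.0989]
ee_rot: [[0.582, 0.813, -0.003], [0.813, -0.582, 0.0], [-0.002, -0.003, -1.0]]
wrist_force: [-0.1, 0.4, -1.5]
gripper_width: 0.183
t 33.68 p [ 0.4723 -0.1439  0.0994] f [-0.4 -0.1 -1. ] w 0.0156
shift [ 0.108  -0.0559 -0.0006] turn [-2.200e-02  6.000e-03 -8.208e+00]
```

View pics/scene12.png

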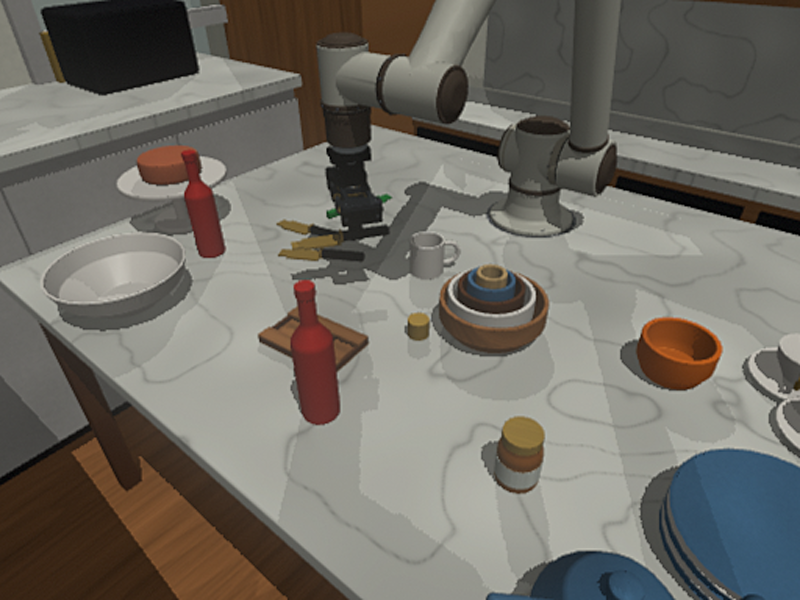

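```bash
python3 -m jog '[[[0.02,-0.01,0],[0,0,-1.2]],[[0.04,-0.02,0],[0,0,-2.4]],[[0.06,-0.03,0],[0,0,-3.6]],[[0.08,-0.041,0],[0,0,-4.8]],[[0.095,-0.049,0],[0,0,-6]],[[0.108,-0.056,0],[0,0,-7.2]],[[0.108,-0.056,0],[0,0,-8.2]],[[0.108,-0.056,0],[0,0,-8.2]],[[0.108,-0.056,0],[0,0,-8.2]],[[0.108,-0.056,0],[0,0,-8.2]]]'
python3 go.py .4897 -.0235 .0115 95.45
cat >> h.py <<'E'
def held(W,P,tcp,zlo,zhi):
    # held server: brass points near, returns tip/centre line in world
    hsv=cv2.cvtColor(P,cv2.COLOR_BGR2HSV)
    m=(hsv[...,1]>110)&(hsv[...,0]>12)&(hsv[...,0]<32)&(W[...,2]>zlo)&(W[...,2]<zhi)&(np.hypot(W[...,0]-tcp[0],W[...,1]-tcp[1])<.16)
    q=W[m]; q2=q[:,:2]
    if len(q)<20: return len(q)
    (c,s,a)=cv2.minAreaRect((q2*1000).astype(np.float32))
    return len(q),np.round(c,1),np.round(s,1),round(a,1),"z",np.round(np.percentile(q[:,2],[5,50,95]),4)
E
python3 - <<'E'
from h import *
s=r.sense();t=s["tcp_pos"];print(t)
for n in("scene","top"):
    p,d=r.capture(n); W=world(n,d); print(n,held(W,p,t,.08,.13))
    c=proj(n,[t])[0].astype(int); x0=max(c[0]-60,0);y0=max(c[1]-45,0)
    cv2.imwrite(f"pics/{n}13.png",cv2.resize(p[y0:y0+90,x0:x0+120],(800,600),interpolation=cv2.INTER_CUBIC))
E
```

```text
time_s: 34.52
tcp_pos: [0.4898, -0.0238, 0.1001]
ee_rot: [[-0.092, 0.996, -0.001], [0.996, 0.092, -0.0], [-0.0, -0.001, -1.0]]
wrist_force: [0.1, -0.4, -1.7]
gripper_width: 0.177
t 34.52 p [ 0.4898 -0.0238  0.1001] f [ 0.1 -0.4 -1.7] w 0.0154
shift [ 0.0003 -0.      0.0886] turn [-0.008  0.001 -0.035]
[ 0.48980991 -0.02377245  0.10009041]
scene (289, array([563.9, -14.5]), array([104.2,  39.8]), 6.0, 'z', array([0.1011, 0.1031, 0.1129]))
top (114, array([508.7,  33.8]), array([ 41.4, 250.5]), 61.4, 'z', array([0.0963, 0.1009, 0.1044]))
```

View pics/scene13.png

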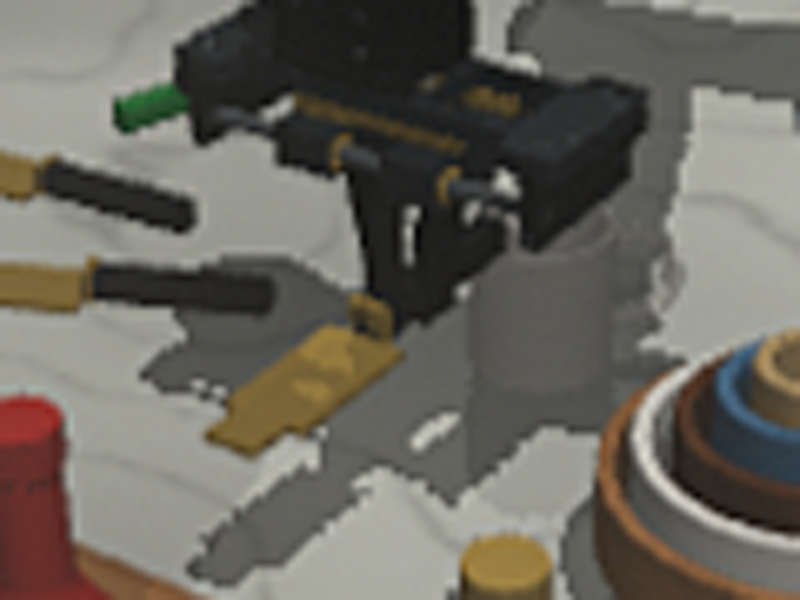

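View pics/top13.png

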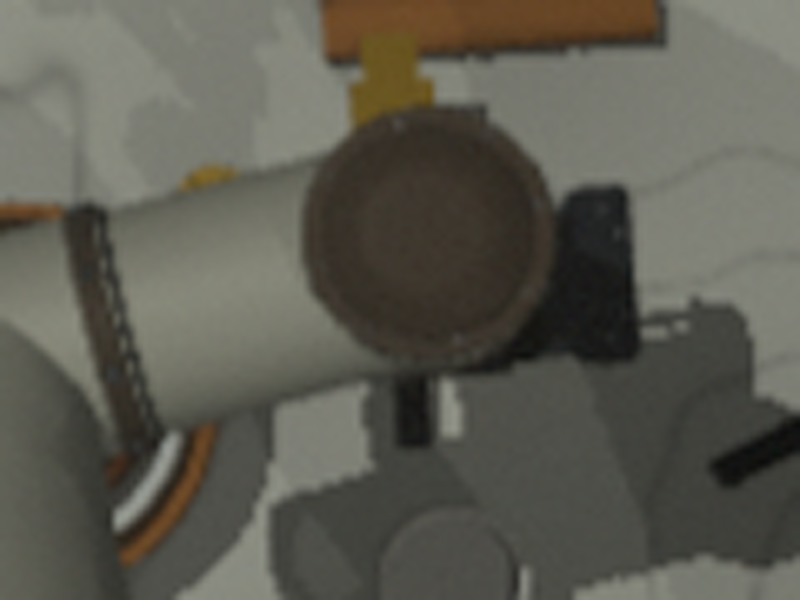

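```bash
python3 -m jog '[[[0,-0.006,0.02],[0,0,0]],[[0,-0.006,0.04],[0,0,0]],[[0,-0.006,0.06],[0,0,0]],[[0,-0.006,0.075],[0,0,0]],[[0,-0.006,0.085],[0,0,0]],[[0,-0.006,0.09],[0,0,0]],[[0,-0.006,0.09],[0,0,0]],[[0,-0.006,0.09],[0,0,0]],[[0,-0.006,0.09],[0,0,0]],[[0,-0.006,0.09],[0,0,0]]]'
python3 go.py .4897 -.0235 .0098 95.45
python3 - <<'E'
from h import *
s=r.sense();t=s["tcp_pos"];print(t)
for n in("scene","top"):
    p,d=r.capture(n); W=world(n,d); 
    q=W[(abs(W[...,0]-.58)<.03)&(abs(W[...,1]+.015)<.015)]; print(n,"blade z",np.percentile(q[:,2],[10,50,90]))
    c=proj(n,[t])[0].astype(int); x0=max(c[0]-60,0);y0=max(c[1]-(25 if n=="scene" else 75),0)
    cv2.imwrite(f"pics/{n}14.png",cv2.resize(p[y0:y0+90,x0:x0+120],(800,600),interpolation=cv2.INTER_CUBIC))
E
```

```text
time_s: 35.45
tcp_pos: [0.4848, -0.0239, 0.0112]
ee_rot: [[-0.094, 0.996, 0.002], [0.996, 0.094, 0.0], [0.0, 0.002, -1.0]]
wrist_force: [-0.0, -1.0, -1.5]
gripper_width: 0.182
t 35.45 p [ 0.4848 -0.0239  0.0112] f [-0.  -1.  -1.5] w 0.0159
shift [-0.0001  0.0049  0.0014] turn [ 0.022 -0.003 -0.009]
[ 0.48477675 -0.02390862  0.01120079]
scene blade z [0.0036556  0.01421772 0.01562339]
top blade z [0.0078306  0.01197596 0.01486278]
```

View pics/top14.png

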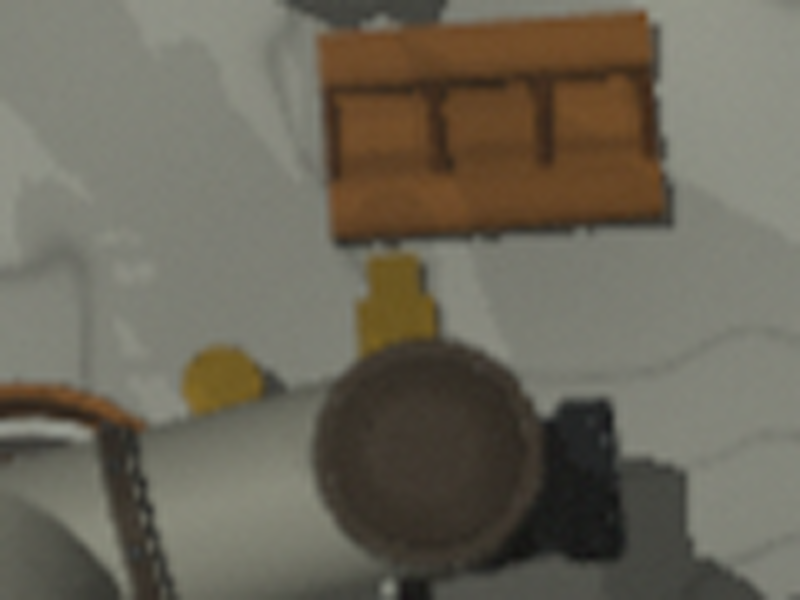

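View pics/scene14.png

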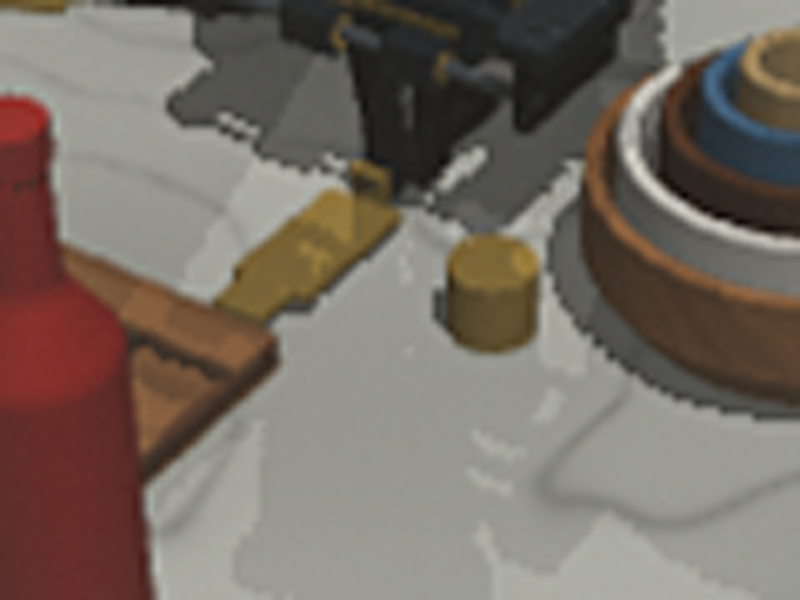

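```bash
python3 -m jog '[[[0,0,0.001],[0,0,0]],[[0,0.005,0.001],[0,0,0]],[[0,0.012,0.001],[0,0,0]],[[0,0.02,0.001],[0,0,0]],[[0,0.028,0.001],[0,0,0]],[[0,0.036,0.001],[0,0,0]],[[0,0.044,0.001],[0,0,0]],[[0,0.05,0.001],[0,0,0]],[[0,0.05,0.001],[0,0,0]],[[0,0.05,0.001],[0,0,0]]]'
python3 go.py .4897 -.0235 .0098 95.45
python3 - <<'E'
from h import *
s=r.sense();t=s["tcp_pos"];print(t)
for n in("scene","top"):
    p,d=r.capture(n); W=world(n,d); 
    c=proj(n,[t])[0].astype(int); x0=max(c[0]-60,0);y0=max(c[1]-(25 if n=="scene" else 75),0)
    cv2.imwrite(f"pics/{n}15.png",cv2.resize(p[y0:y0+90,x0:x0+120],(800,600),interpolation=cv2.INTER_CUBIC))
E
```

```text
time_s: 36.38
tcp_pos: [0.5339, -0.0193, 0.0091]
ee_rot: [[-0.094, 0.996, -0.001], [0.996, 0.094, -0.0], [0.0, -0.001, -1.0]]
wrist_force: [-0.5, -0.1, -1.6]
gripper_width: 0.179
t 36.38 p [ 0.5339 -0.0193  0.0091] f [-0.5 -0.1 -1.6] w 0.0156
shift [ 0.     -0.0444 -0.0007] turn [-0.007 -0.    -0.011]
[ 0.53391089 -0.0193292   0.00910923]
```

View pics/top15.png

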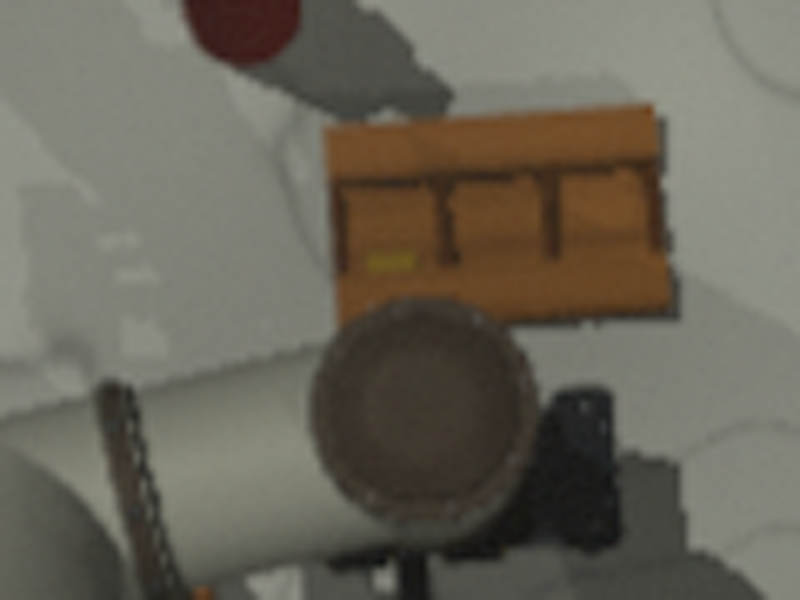

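The tip shows through the window at crop (390,262), mid-slot and under the front bar. I push on.

```bash
python3 -m jog '[[[0,0.007,0],[0,0,0]],[[0,0.014,0],[0,0,0]],[[0,0.021,0],[0,0,0]],[[0,0.028,0],[0,0,0]],[[0,0.034,0],[0,0,0]],[[0,0.04,0],[0,0,0]],[[0,0.045,0],[0,0,0]],[[0,0.049,0],[0,0,0]],[[0,0.051,0],[0,0,0]],[[0,0.051,0],[0,0,0]]]'
python3 go.py .5897 -.014 .0095 95.45
python3 -m jog '[[[0,0.001,0],[0,0,0]],[[0,0.002,0],[0,0,0]],[[0,0.003,0],[0,0,0]],[[0,0.004,0],[0,0,0]],[[0,0.005,0],[0,0,0]],[[0,0.006,0],[0,0,0]],[[0,0.006,0],[0,0,0]],[[0,0.006,0],[0,0,0]],[[0,0.006,0],[0,0,0]],[[0,0.006,0],[0,0,0]]]'
python3 go.py .5897 -.014 .0095 95.45
python3 - <<'E'
from h import *
s=r.sense();t=s["tcp_pos"];print(t)
for n in("scene","top"):
    p,d=r.capture(n); W=world(n,d); 
    c=proj(n,[t])[0].astype(int); x0=max(c[0]-60,0);y0=max(c[1]-(25 if n=="scene" else 75),0)
    cv2.imwrite(f"pics/{n}16.png",cv2.resize(p[y0:y0+90,x0:x0+120],(800,600),interpolation=cv2.INTER_CUBIC))
E
```

```text
time_s: 37.32
tcp_pos: [0.585, -0.0144, 0.0093]
ee_rot: [[-0.094, 0.996, 0.0], [0.996, 0.094, 0.0], [0.0, 0.0, -1.0]]
wrist_force: [-0.2, -0.1, -1.3]
gripper_width: 0.181
t 37.32 p [ 0.585  -0.0144  0.0093] f [-0.2 -0.1 -1.3] w 0.0158
shift [ 0.      0.0047 -0.0002] turn [ 0.002 -0.    -0.008]
time_s: 38.15
tcp_pos: [0.5888, -0.0142, 0.0089]
ee_rot: [[-0.094, 0.996, -0.004], [0.996, 0.094, -0.001], [-0.0, -0.004, -1.0]]
wrist_force: [-5.5, -0.1, 0.5]
gripper_width: 0.178
t 38.15 p [ 0.5888 -0.0142  0.0089] f [-5.5 -0.1  0.5] w 0.0155
shift [ 0.0002  0.0009 -0.0006] turn [-0.043  0.002 -0.012]
[ 0.58884573 -0.01424629  0.00890445]
```

View pics/scene16.png

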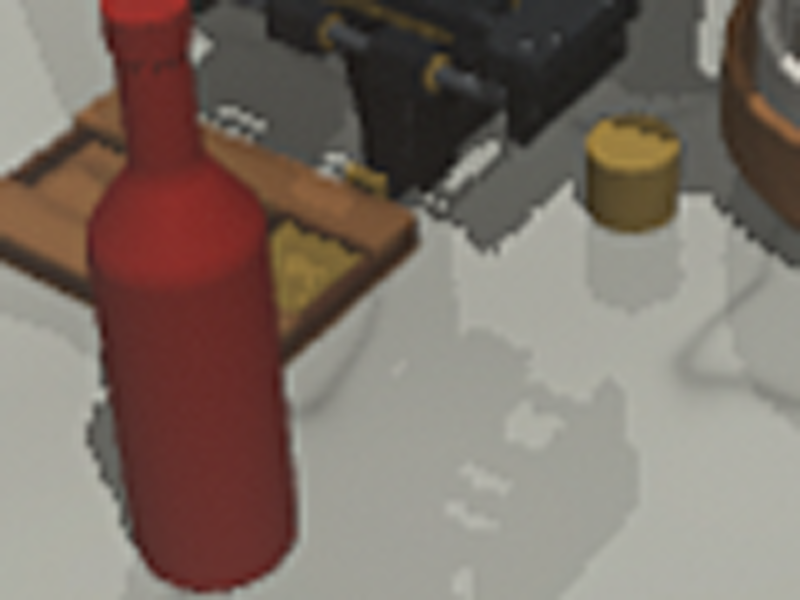

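View pics/top16.png

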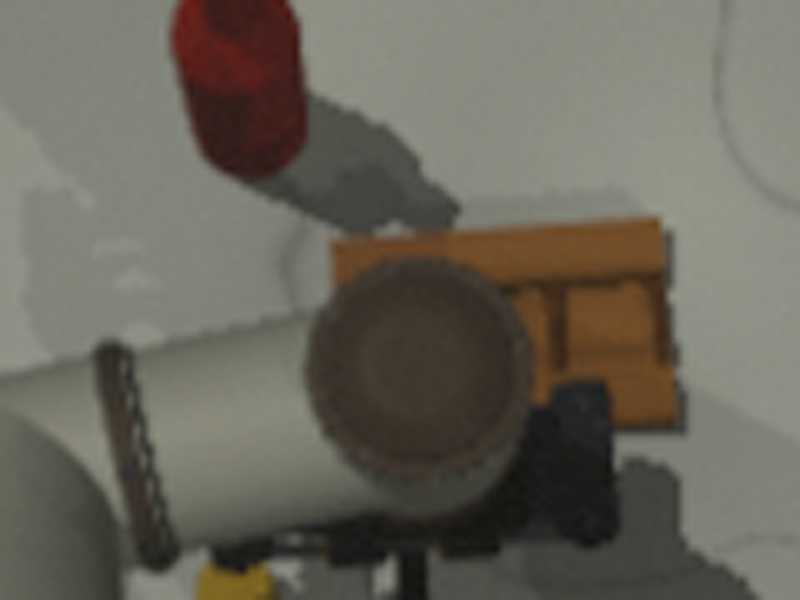

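```bash
python3 -m jog '[[[0,0,0],[0,0,0]],[[0,0,0],[0,0,0]],[[0,0,0],[0,0,0]],[[0,0,0],[0,0,0]],[[0,0,0],[0,0,0]],[[0,0,-0.03],[0,0,0]],[[0,0,-0.07],[0,0,0]],[[0,0,-0.11],[0,0,0]],[[0,0,-0.11],[0,0,0]],[[0,0,-0.11],[0,0,0]]]' 0.036
python3 go.py .4476 -.2395 .11 28.8
python3 - <<'E'
from h import *
s=r.sense();t=s["tcp_pos"]
p,d=r.capture("scene"); W=world("scene",d)
for x in servers(W,p): print(x)
E
```

```text
time_s: 39.08
tcp_pos: [0.5928, -0.0134, 0.1228]
ee_rot: [[-0.095, 0.995, 0.008], [0.996, 0.095, 0.002], [0.001, 0.008, -1.0]]
wrist_force: [-0.0, -0.2, -1.7]
gripper_width: 0.415
t 39.08 p [ 0.5928 -0.0134  0.1228] f [-0.  -0.2 -1.7] w 0.0361
shift [-0.2113 -0.1661  0.0112] turn [ 0.075 -0.063 13.325]
{'c': array([ 0.449 , -0.2398]), 'ang': np.float64(-60.1), 'ang_c2b': np.float64(-61.6), 'th': array([-0.0238,  0.0229]), 'tip': np.float64(0.1228), 'n': 43, 'sz': (16, 47)}
{'c': array([ 0.5697, -0.0114]), 'ang': np.float64(6.3), 'ang_c2b': np.float64(4.3), 'th': array([-0.0453,  0.0432]), 'tip': np.float64(0.1148), 'n': 130, 'sz': (89, 17)}
```

```bash
python3 -m jog '[[[-0.02,-0.016,0],[0,0,1.35]],[[-0.045,-0.035,0],[0,0,2.7]],[[-0.07,-0.055,0],[0,0,4.05]],[[-0.1,-0.078,0],[0,0,5.4]],[[-0.13,-0.102,0],[0,0,6.75]],[[-0.16,-0.126,0],[0,0,8.1]],[[-0.185,-0.145,0],[0,0,9.45]],[[-0.211,-0.166,0],[0,0,10.8]],[[-0.211,-0.166,0],[0,0,12.1]],[[-0.211,-0.166,0],[0,0,13.3]]]' 0.04
python3 go.py .4476 -.2395 .07 28.8
python3 - <<'E'
from h import *
for n in("scene","top"):
    p,d=r.capture(n); W=world(n,d)
    for x in servers(W,p): print(n,x)
    cv2.imwrite(f"pics/{n}17.png",cv2.resize(p,(800,600),interpolation=cv2.INTER_CUBIC))
E
```

```text
time_s: 39.97
tcp_pos: [0.443, -0.2409, 0.1178]
ee_rot: [[0.88, 0.475, -0.003], [0.475, -0.88, 0.001], [-0.002, -0.002, -1.0]]
wrist_force: [0.9, 0.5, 0.2]
gripper_width: 0.462
t 39.97 p [ 0.443  -0.2409  0.1178] f [0.9 0.5 0.2] w 0.0402
shift [0.0049 0.001  0.0478] turn [-0.026  0.028 -0.083]
scene {'c': array([ 0.3872, -0.3199]), 'ang': np.float64(-80.2), 'ang_c2b': np.float64(-77.8), 'th': array([-0.0497,  0.0524]), 'tip': np.float64(0.1447), 'n': 95, 'sz': (19, 103)}
scene {'c': array([ 0.4957, -0.2309]), 'ang': np.float64(-70.5), 'ang_c2b': np.float64(-69.2), 'th': array([-0.0488,  0.0445]), 'tip': np.float64(0.1407), 'n': 96, 'sz': (18, 94)}
scene {'c': array([ 0.5701, -0.0106]), 'ang': np.float64(5.2), 'ang_c2b': np.float64(4.4), 'th': array([-0.0444,  0.0427]), 'tip': np.float64(0.1129), 'n': 121, 'sz': (88, 16)}
top {'c': array([ 0.5701, -0.016 ]), 'ang': np.float64(5.0), 'ang_c2b': np.float64(4.9), 'th': array([-0.0438,  0.0435]), 'tip': np.float64(0.1306), 'n': 113, 'sz': (88, 14)}
```

View pics/top17.png

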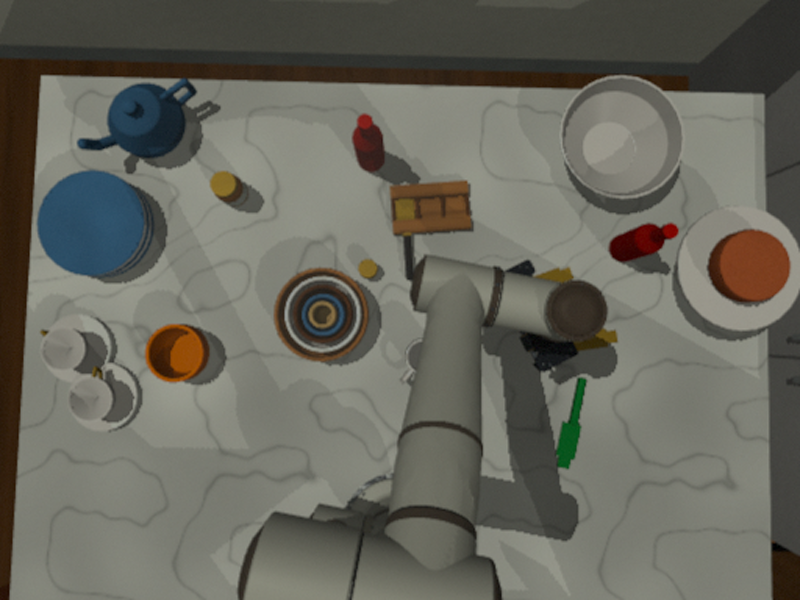

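View pics/scene17.png

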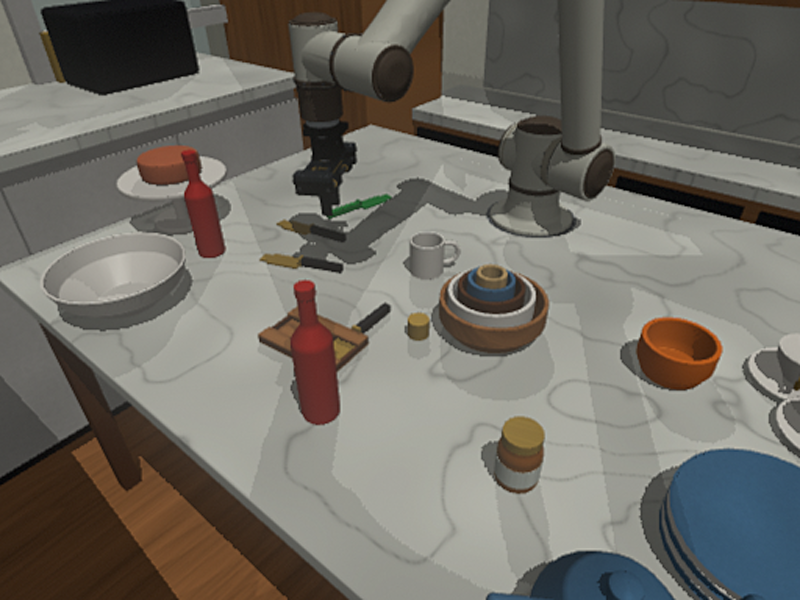

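B was knocked aside: its handle centre is now about (.495,-.232) at −70°. Re-measure and go.

```bash
python3 - <<'E'
from h import *
p,d=r.capture("scene"); W=world("scene",d)
for x in servers(W,p): print(x)
E
python3 go.py .5018 -.2514 .07 20
```

```text
{'c': array([ 0.3878, -0.3213]), 'ang': np.float64(-80.3), 'ang_c2b': np.float64(-78.1), 'th': array([-0.0487,  0.0495]), 'tip': np.float64(0.1426), 'n': 93, 'sz': (20, 101)}
{'c': array([ 0.4951, -0.2298]), 'ang': np.float64(-71.5), 'ang_c2b': np.float64(-68.8), 'th': array([-0.0474,  0.0449]), 'tip': np.float64(0.1419), 'n': 96, 'sz': (18, 95)}
{'c': array([ 0.57  , -0.0106]), 'ang': np.float64(6.1), 'ang_c2b': np.float64(4.0), 'th': array([-0.0462,  0.0424]), 'tip': np.float64(0.1119), 'n': 114, 'sz': (90, 15)}
t 40.12 p [ 0.4444 -0.2397  0.1181] f [ 0.7  0.2 -0.2] w 0.0403
shift [0.0445 0.0382 0.048 ] turn [-0.018  0.022  1.806]
```

```bash
python3 -m jog '[[[0.02,0.02,0.01],[0,0,1]],[[0.0445,0.038,0.03],[0,0,1.9]],[[0.0445,0.038,0.048],[0,0,1.9]],[[0.0445,0.038,0.048],[0,0,1.9]],[[0.0445,0.038,0.048],[0,0,1.9]],[[0.0445,0.038,0.048],[0,0,1.9]],[[0.0445,0.038,0.048],[0,0,1.9]],[[0.0445,0.038,0.048],[0,0,1.9]],[[0.0445,0.038,0.048],[0,0,1.9]],[[0.0445,0.038,0.048],[0,0,1.9]]]'
python3 go.py .5018 -.2514 .004 19.5
python3 - <<'E'
from h import *
s=r.sense();t=s["tcp_pos"]
for n in("scene","top"):
    p,d=r.capture(n); W=world(n,d)
    for x in servers(W,p): print(n,x)
    c=proj(n,[t])[0].astype(int); x0=max(c[0]-60,0);y0=max(c[1]-45,0)
    cv2.imwrite(f"pics/{n}18.png",cv2.resize(p[y0:y0+90,x0:x0+120],(800,600),interpolation=cv2.INTER_CUBIC))
E
```

```text
time_s: 40.95
tcp_pos: [0.5027, -0.2514, 0.0722]
ee_rot: [[0.943, 0.333, 0.001], [0.333, -0.943, -0.0], [0.001, 0.001, -1.0]]
wrist_force: [-0.2, 0.5, 0.2]
gripper_width: 0.46
t 40.95 p [ 0.5027 -0.2514  0.0722] f [-0.2  0.5  0.2] w 0.04
shift [-0.0009 -0.0004  0.0682] turn [ 0.008 -0.015 -0.015]
scene {'c': array([ 0.4937, -0.2286]), 'ang': np.float64(-68.3), 'ang_c2b': np.float64(-69.4), 'th': array([-0.0472,  0.0508]), 'tip': np.float64(0.1446), 'n': 113, 'sz': (19, 99)}
scene {'c': array([ 0.5699, -0.0104]), 'ang': np.float64(6.0), 'ang_c2b': np.float64(3.1), 'th': array([-0.0455,  0.0433]), 'tip': np.float64(0.1129), 'n': 118, 'sz': (91, 15)}
top {'c': array([ 0.5694, -0.0162]), 'ang': np.float64(5.1), 'ang_c2b': np.float64(4.1), 'th': array([-0.0435,  0.0441]), 'tip': np.float64(0.1318), 'n': 115, 'sz': (90, 14)}
top {'c': array([ 0.3886, -0.3215]), 'ang': np.float64(-80.4), 'ang_c2b': np.float64(-81.6), 'th': array([-0.0465,  0.0462]), 'tip': np.float64(0.1446), 'n': 128, 'sz': (15, 96)}
```

View pics/scene18.png

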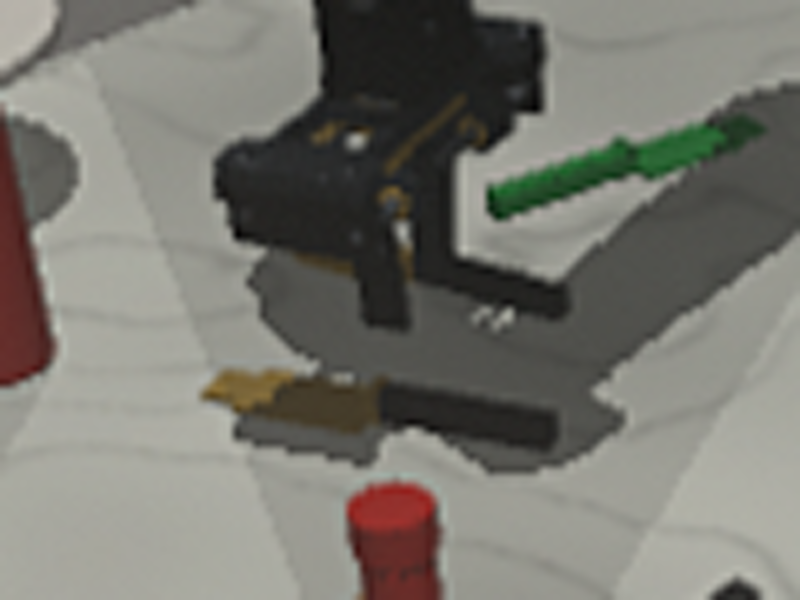

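View pics/top18.png

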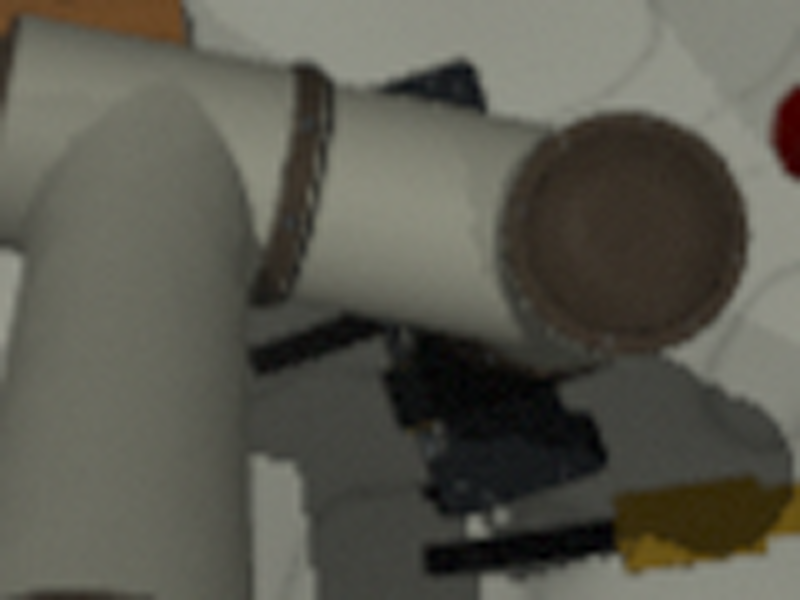

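```bash
python3 -m jog '[[[-0.001,-0.001,0.03],[0,0,-0.14]],[[-0.001,-0.001,0.05],[0,0,-0.14]],[[-0.001,-0.001,0.06],[0,0,-0.14]],[[-0.001,-0.001,0.067],[0,0,-0.14]],[[-0.001,-0.001,0.067],[0,0,-0.14]],[[-0.001,-0.001,0.067],[0,0,-0.14]],[[-0.001,-0.001,0.067],[0,0,-0.14]],[[-0.001,-0.001,0.067],[0,0,-0.14]],[[-0.001,-0.001,0.067],[0,0,-0.14]],[[-0.001,-0.001,0.067],[0,0,-0.14]]]'
python3 -m jog '[[[0,0,0],[0,0,0]],[[0,0,0],[0,0,0]],[[0,0,0],[0,0,0]],[[0,0,0],[0,0,0]],[[0,0,0],[0,0,0]],[[0,0,0],[0,0,0]],[[0,0,0],[0,0,0]],[[0,0,0],[0,0,0]],[[0,0,0],[0,0,0]],[[0,0,0],[0,0,0]]]' 0
python3 go.py .5018 -.2514 .1 20
python3 -m jog '[[[0,0,-0.01],[0,0,0]],[[0,0,-0.03],[0,0,0]],[[0,0,-0.06],[0,0,0]],[[0,0,-0.09],[0,0,0]],[[0,0,-0.097],[0,0,0]],[[0,0,-0.097],[0,0,0]],[[0,0,-0.097],[0,0,0]],[[0,0,-0.097],[0,0,0]],[[0,0,-0.097],[0,0,0]],[[0,0,-0.097],[0,0,0]]]'
python3 -c "
import numpy as np
a=np.radians(5.45)
for y in(-.054,0,.054):
  for x in (-.190,-.052): print(y,x,.679+x*np.cos(a)-y*np.sin(a),-.0597+x*np.sin(a)+y*np.cos(a))"
python3 go.py .4899 -.0777 .1 95.45
```

```text
time_s: 41.88
tcp_pos: [0.5017, -0.2508, 0.005]
ee_rot: [[0.939, 0.344, 0.001], [0.344, -0.939, -0.0], [0.001, 0.001, -1.0]]
wrist_force: [-0.2, 0.6, -0.6]
gripper_width: 0.46
time_s: 42.72
tcp_pos: [0.5011, -0.2508, 0.0043]
ee_rot: [[0.939, 0.344, -0.0], [0.344, -0.939, 0.0], [-0.0, -0.0, -1.0]]
wrist_force: [-0.1, 0.8, 0.3]
gripper_width: 0.181
t 42.72 p [ 0.5011 -0.2508  0.0043] f [-0.1  0.8  0.3] w 0.0157
shift [ 0.0004  0.0008 -0.0957] turn [-0.002  0.004  0.022]
time_s: 43.55
tcp_pos: [0.5005, -0.2506, 0.0998]
ee_rot: [[0.939, 0.344, -0.003], [0.344, -0.939, 0.001], [-0.003, -0.002, -1.0]]
wrist_force: [0.4, 0.6, -2.3]
gripper_width: 0.181
-0.054 -0.19 0.49498766422877216 -0.1315015339948729
-0.054 -0.052 0.6323638297826831 -0.11839469846128726
0 -0.19 0.48985890249823866 -0.07774564312595127
0 -0.052 0.6272350680521496 -0.06463880759236561
0.054 -0.19 0.48473014076770515 -0.02398975225702961
0.054 -0.052 0.622106306321616 -0.01088291672344395
t 43.55 p [ 0.5005 -0.2506  0.0998] f [ 0.4  0.6 -2.3] w 0.0157
shift [ 0.0495 -0.166   0.    ] turn [-3.6000e-02  1.2000e-02 -1.5069e+01]
```

```bash
python3 -m jog '[[[0.005,-0.02,0],[0,0,-1.2]],[[0.01,-0.04,0],[0,0,-2.5]],[[0.016,-0.06,0],[0,0,-3.8]],[[0.023,-0.08,0],[0,0,-5.1]],[[0.03,-0.1,0],[0,0,-6.4]],[[0.036,-0.12,0],[0,0,-7.7]],[[0.042,-0.14,0],[0,0,-9]],[[0.046,-0.155,0],[0,0,-10.3]],[[0.0495,-0.166,0],[0,0,-11.5]],[[0.0495,-0.166,0],[0,0,-12.5]]]'
python3 go.py .4899 -.0777 .1 95.45
python3 -m jog '[[[0,0,0],[0,0,-1.3]],[[0,0,0],[0,0,-2.56]],[[0,0,0],[0,0,-2.56]],[[0,0,0],[0,0,-2.56]],[[0,0,0],[0,0,-2.56]],[[0,0,0],[0,0,-2.56]],[[0,0,0],[0,0,-2.56]],[[0,0,0],[0,0,-2.56]],[[0,0,0],[0,0,-2.56]],[[0,0,0],[0,0,-2.56]]]'
python3 go.py .4899 -.0777 .0103 95.45
python3 - <<'E'
from h import *
s=r.sense();t=s["tcp_pos"]
for n in("scene","top"):
    p,d=r.capture(n); W=world(n,d); print(n,held(W,p,t,.08,.13))
    c=proj(n,[t])[0].astype(int); x0=max(c[0]-60,0);y0=max(c[1]-45,0)
    cv2.imwrite(f"pics/{n}19.png",cv2.resize(p[y0:y0+90,x0:x0+120],(800,600),interpolation=cv2.INTER_CUBIC))
E
```

```text
time_s: 44.38
tcp_pos: [0.4903, -0.0762, 0.1007]
ee_rot: [[0.121, 0.993, -0.001], [0.993, -0.121, -0.0], [-0.0, -0.001, -1.0]]
wrist_force: [-0.3, -0.1, -1.4]
gripper_width: 0.18
t 44.38 p [ 0.4903 -0.0762  0.1007] f [-0.3 -0.1 -1.4] w 0.0157
shift [-0.0015 -0.0002  0.0007] turn [-1.700e-02  1.000e-03 -2.483e+00]
time_s: 45.22
tcp_pos: [0.4907, -0.0779, 0.1014]
ee_rot: [[-0.094, 0.996, 0.0], [0.996, 0.094, 0.0], [0.0, 0.0, -1.0]]
wrist_force: [0.6, -0.4, -1.7]
gripper_width: 0.179
t 45.22 p [ 0.4907 -0.0779  0.1014] f [ 0.6 -0.4 -1.7] w 0.0156
shift [ 0.0003 -0.0008  0.0911] turn [ 0.001 -0.    -0.011]
scene (268, array([565.3, -68.7]), array([101.5,  39.9]), 3.8, 'z', array([0.1013, 0.1035, 0.1119]))
top (146, array([592.5, -69.3]), array([51.2, 35. ]), 1.3, 'z', array([0.0972, 0.1011, 0.1052]))
```

View pics/scene19.png

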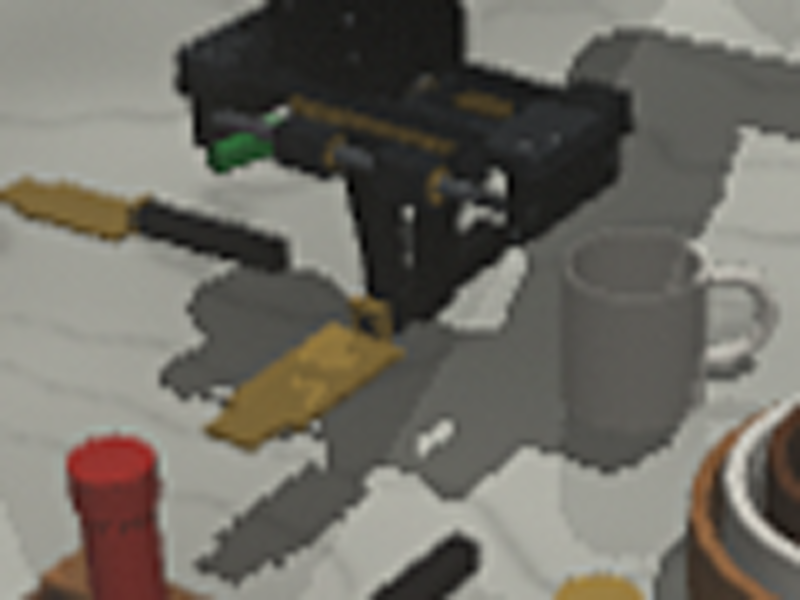

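```bash
python3 -m jog '[[[0.001,0,0.02],[0,0,0]],[[0.001,0,0.04],[0,0,0]],[[0.001,0,0.06],[0,0,0]],[[0.001,0,0.075],[0,0,0]],[[0.001,0,0.085],[0,0,0]],[[0.001,0,0.0915],[0,0,0]],[[0.001,0,0.0915],[0,0,0]],[[0.001,0,0.0915],[0,0,0]],[[0.001,0,0.0915],[0,0,0]],[[0.001,0,0.0915],[0,0,0]]]'
python3 go.py .4899 -.0777 .0105 95.45
python3 - <<'E'
from h import *
s=r.sense();t=s["tcp_pos"];print(t)
for n in("scene","top"):
    p,d=r.capture(n); W=world(n,d); 
    q=W[(abs(W[...,0]-.585)<.02)&(abs(W[...,1]+.068)<.012)]; print(n,"blade z",np.percentile(q[:,2],[10,50,90]))
    c=proj(n,[t])[0].astype(int); x0=max(c[0]-60,0);y0=max(c[1]-(25 if n=="scene" else 75),0)
    cv2.imwrite(f"pics/{n}20.png",cv2.resize(p[y0:y0+90,x0:x0+120],(800,600),interpolation=cv2.INTER_CUBIC))
E
```

```text
time_s: 46.15
tcp_pos: [0.4913, -0.0768, 0.0107]
ee_rot: [[-0.095, 0.996, 0.002], [0.996, 0.095, 0.0], [0.0, 0.002, -1.0]]
wrist_force: [-0.2, 0.6, -0.8]
gripper_width: 0.177
t 46.15 p [ 0.4913 -0.0768  0.0107] f [-0.2  0.6 -0.8] w 0.0154
shift [-0.0008 -0.0015  0.0002] turn [ 0.022 -0.001 -0.005]
[ 0.49129067 -0.07678447  0.01068716]
scene blade z [0.01139583 0.01334621 0.01461257]
top blade z [0.00700647 0.01061047 0.01372148]
```

View pics/top20.png

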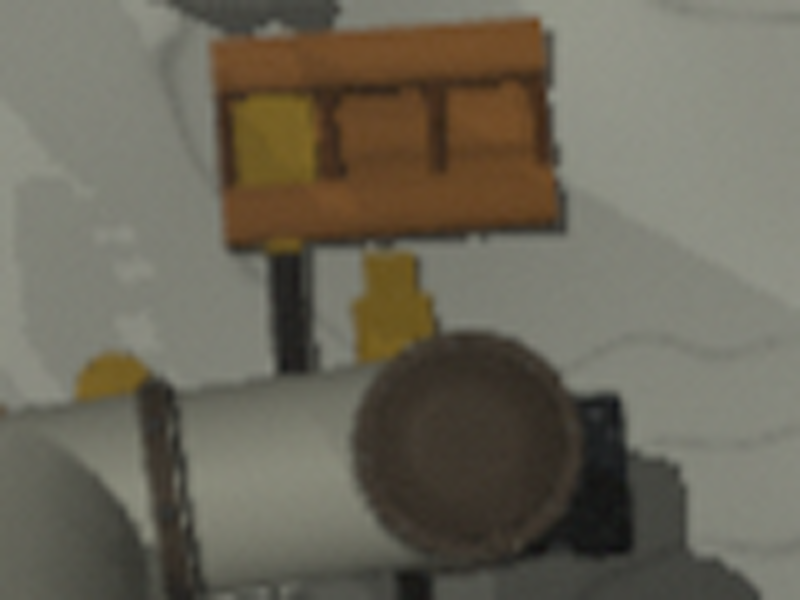

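```bash
cat >> h.py <<'E'
RC=np.array([.679,-.0597]);RA=np.radians(5.45)
def loc(W,dx=0,dy=0):
    a=W[...,0]-RC[0];b=W[...,1]-RC[1]
    return np.stack([a*np.cos(RA)+b*np.sin(RA),-a*np.sin(RA)+b*np.cos(RA),W[...,2]],-1)
def tipchk(n,p,d,y0):
    W=world(n,d);L=loc(W);hsv=cv2.cvtColor(p,cv2.COLOR_BGR2HSV)
    br=(hsv[...,1]>140)&(hsv[...,0]>18)&(hsv[...,0]<32)&(abs(L[...,1]-y0)<.04)&(L[...,0]<-.05)&(L[...,0]>-.165)&(L[...,2]<.03)
    for lo,hi in((-.10,-.08),(-.08,-.05),(-.12,-.10),(-.14,-.12)):
        q=L[br&(L[...,0]>lo)&(L[...,0]<=hi)]
        if len(q)>3: print(n,"x",lo,hi,"n",len(q),"y",np.round([q[:,1].min(),q[:,1].max(),(q[:,1].min()+q[:,1].max())/2-y0],4),"z",np.round(np.median(q[:,2]),4))
    q=L[br]; print(" tip x",q[:,0].max() if len(q) else None)
    # rest top outline y-extent, at z>.013
    m=(L[...,2]>.014)&(L[...,2]<.025)&(abs(L[...,0])<.048)&(abs(L[...,1])<.1)
    q=L[m]; print(n,"rest y ext",np.round(np.percentile(q[:,1],[.5,99.5]),4), "mid",np.round(np.percentile(q[:,1],[.5,99.5]).mean(),4))
E
python3 - <<'E'
from h import *
for n in("scene","top"):
    p,d=r.capture(n); tipchk(n,p,d,0.0)
E
```

```text
scene x -0.1 -0.08 n 33 y [-0.0133  0.0223  0.0045] z 0.013
scene x -0.08 -0.05 n 18 y [-0.0096  0.0166  0.0035] z 0.0129
scene x -0.12 -0.1 n 42 y [-0.0147  0.0219  0.0036] z 0.0129
scene x -0.14 -0.12 n 43 y [-0.0136  0.0218  0.0041] z 0.013
 tip x -0.06235543934250341
scene rest y ext [-0.0837  0.085 ] mid 0.0007
top x -0.1 -0.08 n 59 y [-0.0182  0.0162 -0.001 ] z 0.0104
top x -0.08 -0.05 n 30 y [-0.0102  0.0113  0.0005] z 0.0104
top x -0.12 -0.1 n 31 y [-0.0174  0.017  -0.0002] z 0.0107
 tip x -0.06314379366040043
top rest y ext [-0.0834  0.0829] mid -0.0002
```

```bash
python3 -m jog '[[[-0.0013,0,0.0003],[0,0,0]],[[-0.0013,0.005,0.0003],[0,0,0]],[[-0.0013,0.012,0.0003],[0,0,0]],[[-0.0013,0.02,0.0003],[0,0,0]],[[-0.0013,0.028,0.0003],[0,0,0]],[[-0.0013,0.036,0.0003],[0,0,0]],[[-0.0013,0.044,0.0003],[0,0,0]],[[-0.0013,0.05,0.0003],[0,0,0]],[[-0.0013,0.05,0.0003],[0,0,0]],[[-0.0013,0.05,0.0003],[0,0,0]]]'
python3 go.py .5943 -.0678 .0105 95.45
python3 - <<'E'
from h import *
s=r.sense();t=s["tcp_pos"];print(t)
for n in("scene","top"):
    p,d=r.capture(n)
    c=proj(n,[t])[0].astype(int); x0=max(c[0]-60,0);y0=max(c[1]-(25 if n=="scene" else 75),0)
    cv2.imwrite(f"pics/{n}21.png",cv2.resize(p[y0:y0+90,x0:x0+120],(800,600),interpolation=cv2.INTER_CUBIC))
E
```

```text
time_s: 47.18
tcp_pos: [0.5405, -0.0734, 0.0093]
ee_rot: [[-0.094, 0.996, -0.001], [0.996, 0.094, 0.0], [0.0, -0.001, -1.0]]
wrist_force: [0.3, -0.8, -1.3]
gripper_width: 0.181
t 47.18 p [ 0.5405 -0.0734  0.0093] f [ 0.3 -0.8 -1.3] w 0.0158
shift [ 0.0006  0.0541 -0.0013] turn [-0.007 -0.001 -0.009]
[ 0.54053283 -0.07344218  0.0092706 ]
```

View pics/top21.png

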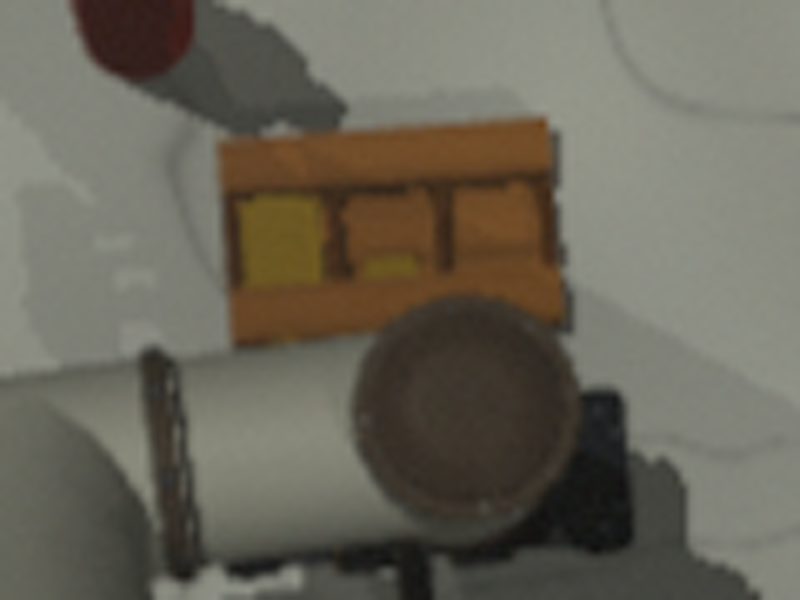

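```bash
python3 -m jog '[[[0,0.007,-0.0008],[0,0,0]],[[0,0.014,-0.0008],[0,0,0]],[[0,0.021,-0.0008],[0,0,0]],[[0,0.028,-0.0008],[0,0,0]],[[0,0.034,-0.0008],[0,0,0]],[[0,0.04,-0.0008],[0,0,0]],[[0,0.045,-0.0008],[0,0,0]],[[0,0.049,-0.0008],[0,0,0]],[[0,0.051,-0.0008],[0,0,0]],[[0,0.051,-0.0008],[0,0,0]]]'
python3 go.py .5943 -.0678 .0105 95.45
python3 -m jog '[[[0,0.001,0],[0,0,0]],[[0,0.002,0],[0,0,0]],[[0,0.003,0],[0,0,0]],[[0,0.004,0],[0,0,0]],[[0,0.005,0],[0,0,0]],[[0,0.006,0],[0,0,0]],[[0,0.006,0],[0,0,0]],[[0,0.006,0],[0,0,0]],[[0,0.006,0],[0,0,0]],[[0,0.006,0],[0,0,0]]]'
python3 go.py .5943 -.0678 .0105 95.45
```

```text
time_s: 48.12
tcp_pos: [0.5917, -0.0686, 0.0103]
ee_rot: [[-0.094, 0.996, 0.0], [0.996, 0.094, -0.0], [-0.0, 0.0, -1.0]]
wrist_force: [0.8, -0.9, -1.9]
gripper_width: 0.184
t 48.12 p [ 0.5917 -0.0686  0.0103] f [ 0.8 -0.9 -1.9] w 0.016
shift [ 0.0005  0.0027 -0.0002] turn [ 0.002  0.    -0.006]
time_s: 48.95
tcp_pos: [0.5949, -0.0684, 0.0099]
ee_rot: [[-0.094, 0.996, -0.005], [0.996, 0.094, -0.0], [0.0, -0.005, -1.0]]
wrist_force: [-4.8, -0.5, 1.2]
gripper_width: 0.18
t 48.95 p [ 0.5949 -0.0684  0.0099] f [-4.8 -0.5  1.2] w 0.0156
shift [ 0.0006 -0.0005 -0.0006] turn [-0.057 -0.002 -0.014]
```

```bash
python3 -m jog '[[[0,0,0],[0,0,0]],[[0,0,0],[0,0,0]],[[0,0,0],[0,0,0]],[[0,0,0],[0,0,0]],[[0,0,0],[0,0,0]],[[0,0,-0.03],[0,0,0]],[[0,0,-0.07],[0,0,0]],[[0,0,-0.11],[0,0,0]],[[0,0,-0.11],[0,0,0]],[[0,0,-0.11],[0,0,0]]]' 0.036
python3 go.py .3918 -.3392 .1 9.5
```

```text
time_s: 49.78
tcp_pos: [0.5994, -0.0678, 0.1238]
ee_rot: [[-0.095, 0.995, 0.008], [0.996, 0.095, 0.001], [0.0, 0.008, -1.0]]
wrist_force: [0.0, 0.1, -0.6]
gripper_width: 0.414
t 49.78 p [ 0.5994 -0.0678  0.1238] f [ 0.   0.1 -0.6] w 0.036
shift [-0.2506 -0.2325  0.0219] turn [ 0.07  -0.069 17.185]
```

```bash
python3 -m jog '[[[-0.02,-0.018,0],[0,0,1.4]],[[-0.045,-0.042,0],[0,0,2.8]],[[-0.07,-0.065,0],[0,0,4.2]],[[-0.095,-0.088,0],[0,0,5.6]],[[-0.12,-0.111,0],[0,0,7]],[[-0.145,-0.134,0],[0,0,8.4]],[[-0.17,-0.157,0],[0,0,9.8]],[[-0.195,-0.18,0],[0,0,11.2]],[[-0.22,-0.204,0],[0,0,12.6]],[[-0.245,-0.227,0],[0,0,13.6]]]' 0.04
python3 go.py .3918 -.3392 .1 9.5
python3 - <<'E'
from h import *
for n in("scene","top"):
    p,d=r.capture(n); W=world(n,d)
    for x in servers(W,p): print(n,x)
    cv2.imwrite(f"pics/{n}22.png",cv2.resize(p,(800,600),interpolation=cv2.INTER_CUBIC))
E
```

```text
time_s: 50.62
tcp_pos: [0.3925, -0.3341, 0.1192]
ee_rot: [[0.89, 0.456, -0.002], [0.456, -0.89, 0.001], [-0.001, -0.002, -1.0]]
wrist_force: [0.7, -1.0, -0.1]
gripper_width: 0.457
t 50.62 p [ 0.3925 -0.3341  0.1192] f [ 0.7 -1.  -0.1] w 0.0397
shift [-0.0029  0.0043  0.0192] turn [-0.019  0.016  3.52 ]
scene {'c': array([ 0.3884, -0.3229]), 'ang': np.float64(-81.7), 'ang_c2b': np.float64(-80.0), 'th': array([-0.0511,  0.0493]), 'tip': np.float64(0.1403), 'n': 90, 'sz': (19, 102)}
scene {'c': array([ 0.5704, -0.0106]), 'ang': np.float64(5.8), 'ang_c2b': np.float64(3.6), 'th': array([-0.0447,  0.0423]), 'tip': np.float64(0.112), 'n': 116, 'sz': (89, 14)}
top {'c': array([ 0.5702, -0.016 ]), 'ang': np.float64(5.6), 'ang_c2b': np.float64(5.1), 'th': array([-0.0443,  0.0432]), 'tip': np.float64(0.1301), 'n': 114, 'sz': (90, 15)}
top {'c': array([ 0.5742, -0.07  ]), 'ang': np.float64(5.6), 'ang_c2b': np.float64(4.2), 'th': array([-0.0434,  0.044 ]), 'tip': np.float64(0.1308), 'n': 121, 'sz': (89, 15)}
```

View pics/top22.png

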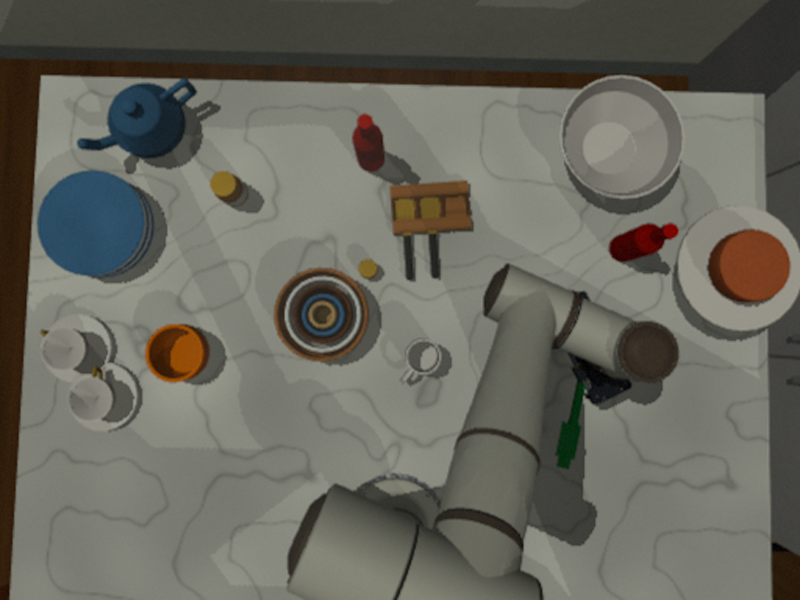

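```bash
python3 -m jog '[[[-0.003,0.004,0],[0,0,1.3]],[[-0.003,0.004,0.02],[0,0,2.5]],[[-0.003,0.004,0.04],[0,0,3.52]],[[-0.003,0.004,0.055],[0,0,3.52]],[[-0.003,0.004,0.055],[0,0,3.52]],[[-0.003,0.004,0.055],[0,0,3.52]],[[-0.003,0.004,0.055],[0,0,3.52]],[[-0.003,0.004,0.055],[0,0,3.52]],[[-0.003,0.004,0.055],[0,0,3.52]],[[-0.003,0.004,0.055],[0,0,3.52]]]'
python3 go.py .3918 -.3392 .0045 9.5
python3 - <<'E'
from h import *
s=r.sense();t=s["tcp_pos"]
for n in("scene","top"):
    p,d=r.capture(n); W=world(n,d)
    for x in servers(W,p): print(n,x)
    c=proj(n,[t])[0].astype(int); x0=max(c[0]-60,0);y0=max(c[1]-45,0)
    cv2.imwrite(f"pics/{n}23.png",cv2.resize(p[y0:y0+90,x0:x0+120],(800,600),interpolation=cv2.INTER_CUBIC))
E
```

```text
time_s: 51.55
tcp_pos: [0.3941, -0.3385, 0.0662]
ee_rot: [[0.985, 0.171, 0.002], [0.171, -0.985, -0.001], [0.001, 0.001, -1.0]]
wrist_force: [0.1, -0.7, 0.1]
gripper_width: 0.459
t 51.55 p [ 0.3941 -0.3385  0.0662] f [ 0.1 -0.7  0.1] w 0.0399
shift [-0.0025  0.0003  0.0617] turn [ 0.011 -0.017  0.066]
scene {'c': array([ 0.3879, -0.3217]), 'ang': np.float64(-81.6), 'ang_c2b': np.float64(-80.4), 'th': array([-0.0508,  0.0503]), 'tip': np.float64(0.1426), 'n': 88, 'sz': (18, 102)}
scene {'c': array([ 0.5693, -0.0106]), 'ang': np.float64(5.9), 'ang_c2b': np.float64(4.4), 'th': array([-0.0454,  0.0431]), 'tip': np.float64(0.1135), 'n': 114, 'sz': (91, 16)}
top {'c': array([ 0.5698, -0.0159]), 'ang': np.float64(5.5), 'ang_c2b': np.float64(3.9), 'th': array([-0.0461,  0.0437]), 'tip': np.float64(0.1313), 'n': 117, 'sz': (91, 15)}
top {'c': array([ 0.5737, -0.07  ]), 'ang': np.float64(5.6), 'ang_c2b': np.float64(5.4), 'th': array([-0.0428,  0.0445]), 'tip': np.float64(0.1316), 'n': 115, 'sz': (89, 15)}
```

View pics/scene23.png

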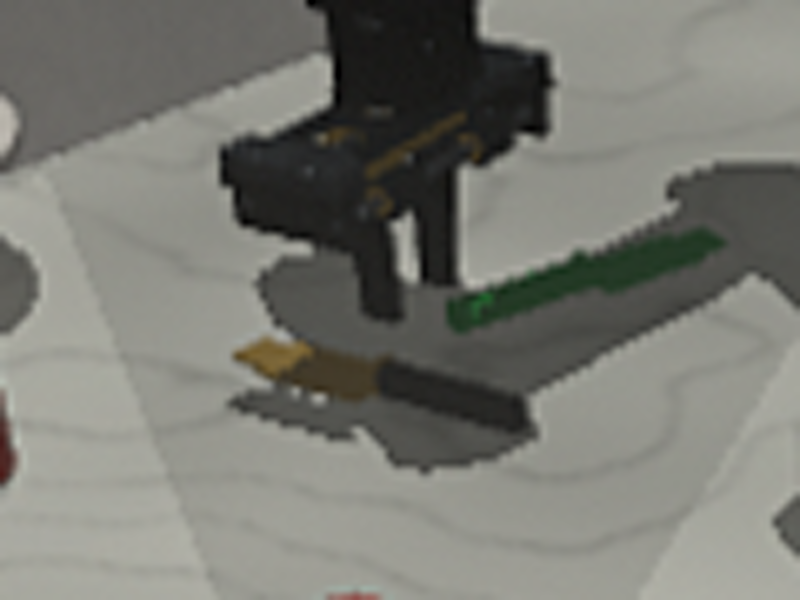

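```bash
python3 -m jog '[[[-0.002,0,0.03],[0,0,0.06]],[[-0.002,0,0.05],[0,0,0.06]],[[-0.002,0,0.058],[0,0,0.06]],[[-0.002,0,0.0615],[0,0,0.06]],[[-0.002,0,0.0615],[0,0,0.06]],[[-0.002,0,0.0615],[0,0,0.06]],[[-0.002,0,0.0615],[0,0,0.06]],[[-0.002,0,0.0615],[0,0,0.06]],[[-0.002,0,0.0615],[0,0,0.06]],[[-0.002,0,0.0615],[0,0,0.06]]]'
python3 -m jog '[[[0,0,0],[0,0,0]],[[0,0,0],[0,0,0]],[[0,0,0],[0,0,0]],[[0,0,0],[0,0,0]],[[0,0,0],[0,0,0]],[[0,0,0],[0,0,0]],[[0,0,0],[0,0,0]],[[0,0,0],[0,0,0]],[[0,0,0],[0,0,0]],[[0,0,0],[0,0,0]]]' 0
python3 go.py .3918 -.3392 .1 9.5
python3 -m jog '[[[0,0,-0.01],[0,0,0]],[[0,0,-0.03],[0,0,0]],[[0,0,-0.06],[0,0,0]],[[0,0,-0.09],[0,0,0]],[[0,0,-0.097],[0,0,0]],[[0,0,-0.097],[0,0,0]],[[0,0,-0.097],[0,0,0]],[[0,0,-0.097],[0,0,0]],[[0,0,-0.097],[0,0,0]],[[0,0,-0.097],[0,0,0]]]'
python3 go.py .495 -.1315 .1 95.45
```

```text
time_s: 52.48
tcp_pos: [0.3919, -0.3388, 0.0044]
ee_rot: [[0.986, 0.165, 0.001], [0.165, -0.986, -0.0], [0.001, 0.001, -1.0]]
wrist_force: [-0.6, 0.1, -0.3]
gripper_width: 0.463
time_s: 53.32
tcp_pos: [0.3913, -0.3386, 0.0038]
ee_rot: [[0.986, 0.165, -0.001], [0.165, -0.986, 0.0], [-0.001, -0.0, -1.0]]
wrist_force: [-1.1, -0.2, 2.1]
gripper_width: 0.179
t 53.32 p [ 0.3913 -0.3386  0.0038] f [-1.1 -0.2  2.1] w 0.0156
shift [ 0.0004  0.0006 -0.0962] turn [-0.004  0.006  0.002]
time_s: 54.15
tcp_pos: [0.3908, -0.3383, 0.0995]
ee_rot: [[0.986, 0.165, -0.003], [0.165, -0.986, 0.001], [-0.002, -0.002, -1.0]]
wrist_force: [0.5, 0.2, -1.4]
gripper_width: 0.18
t 54.15 p [ 0.3908 -0.3383  0.0995] f [ 0.5  0.2 -1.4] w 0.0157
shift [ 0.1369 -0.1867 -0.0006] turn [-3.8000e-02  8.0000e-03 -1.7188e+01]
```

```bash
python3 -m jog '[[[0.01,-0.013,0],[0,0,-1.2]],[[0.022,-0.03,0],[0,0,-2.5]],[[0.035,-0.048,0],[0,0,-3.8]],[[0.05,-0.068,0],[0,0,-5.1]],[[0.065,-0.088,0],[0,0,-6.4]],[[0.08,-0.108,0],[0,0,-7.7]],[[0.093,-0.127,0],[0,0,-9]],[[0.105,-0.143,0],[0,0,-10.3]],[[0.115,-0.157,0],[0,0,-11.5]],[[0.123,-0.167,0],[0,0,-12.6]]]'
python3 go.py .495 -.1315 .1 95.45
```

```text
time_s: 54.98
tcp_pos: [0.4855, -0.1523, 0.1]
ee_rot: [[0.294, 0.956, -0.002], [0.956, -0.294, 0.0], [-0.0, -0.002, -1.0]]
wrist_force: [-0.2, -0.5, -0.3]
gripper_width: 0.178
t 54.98 p [ 0.4855 -0.1523  0.1   ] f [-0.2 -0.5 -0.3] w 0.0155
shift [ 0.0227  0.003  -0.    ] turn [-1.900e-02  1.000e-03 -4.515e+00]
```

```bash
python3 -m jog '[[[0.008,0.001,0],[0,0,-1.2]],[[0.016,0.002,0],[0,0,-2.5]],[[0.0227,0.003,0],[0,0,-3.7]],[[0.0227,0.003,0],[0,0,-4.55]],[[0.0227,0.003,0],[0,0,-4.55]],[[0.0227,0.003,0],[0,0,-4.55]],[[0.0227,0.003,0],[0,0,-4.55]],[[0.0227,0.003,0],[0,0,-4.55]],[[0.0227,0.003,0],[0,0,-4.55]],[[0.0227,0.003,0],[0,0,-4.55]]]'
python3 go.py .495 -.1315 .0101 95.45
python3 - <<'E'
from h import *
s=r.sense();t=s["tcp_pos"]
for n in("scene","top"):
    p,d=r.capture(n); W=world(n,d); print(n,held(W,p,t,.08,.13))
    c=proj(n,[t])[0].astype(int); x0=max(c[0]-60,0);y0=max(c[1]-45,0)
    cv2.imwrite(f"pics/{n}24.png",cv2.resize(p[y0:y0+90,x0:x0+120],(800,600),interpolation=cv2.INTER_CUBIC))
E
```

```text
time_s: 55.82
tcp_pos: [0.4949, -0.1331, 0.1008]
ee_rot: [[-0.091, 0.996, -0.0], [0.996, 0.091, 0.0], [0.0, -0.0, -1.0]]
wrist_force: [-0.5, -0.5, -1.6]
gripper_width: 0.181
t 55.82 p [ 0.4949 -0.1331  0.1008] f [-0.5 -0.5 -1.6] w 0.0157
shift [0.0015 0.0003 0.0907] turn [-0.001 -0.    -0.046]
scene (255, array([ 573.7, -123.6]), array([102.2,  41.2]), 4.5, 'z', array([0.1015, 0.1036, 0.1132]))
top (159, array([ 602.9, -125.2]), array([50.8, 35.1]), 1.2, 'z', array([0.0969, 0.1013, 0.1048]))
```

View pics/scene24.png

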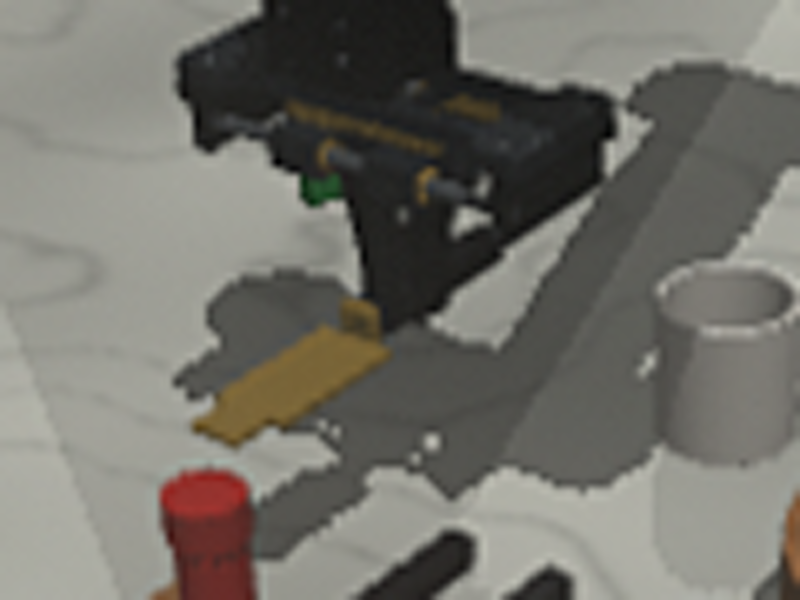

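```bash
python3 -m jog '[[[0.0015,-0.004,0.02],[0,0,-0.04]],[[0.0015,-0.004,0.04],[0,0,-0.04]],[[0.0015,-0.004,0.06],[0,0,-0.04]],[[0.0015,-0.004,0.075],[0,0,-0.04]],[[0.0015,-0.004,0.085],[0,0,-0.04]],[[0.0015,-0.004,0.091],[0,0,-0.04]],[[0.0015,-0.004,0.091],[0,0,-0.04]],[[0.0015,-0.004,0.091],[0,0,-0.04]],[[0.0015,-0.004,0.091],[0,0,-0.04]],[[0.0015,-0.004,0.091],[0,0,-0.04]]]'
python3 go.py .495 -.1315 .0101 95.45
python3 - <<'E'
from h import *
s=r.sense();t=s["tcp_pos"]
for n in("scene","top"):
    p,d=r.capture(n); tipchk(n,p,d,-.054)
    c=proj(n,[t])[0].astype(int); x0=max(c[0]-60,0);y0=max(c[1]-(25 if n=="scene" else 75),0)
    cv2.imwrite(f"pics/{n}25.png",cv2.resize(p[y0:y0+90,x0:x0+120],(800,600),interpolation=cv2.INTER_CUBIC))
E
```

```text
time_s: 56.75
tcp_pos: [0.4917, -0.1318, 0.0108]
ee_rot: [[-0.095, 0.995, 0.002], [0.995, 0.095, 0.0], [-0.0, 0.002, -1.0]]
wrist_force: [-0.8, -0.0, -1.2]
gripper_width: 0.18
t 56.75 p [ 0.4917 -0.1318  0.0108] f [-0.8 -0.  -1.2] w 0.0157
shift [-0.      0.0034  0.0007] turn [0.024 0.002 0.004]
scene x -0.1 -0.08 n 27 y [-0.0696 -0.0331  0.0026] z 0.0136
scene x -0.08 -0.05 n 6 y [-0.0553 -0.0415  0.0056] z 0.0134
scene x -0.12 -0.1 n 27 y [-0.0697 -0.0325  0.0029] z 0.014
scene x -0.14 -0.12 n 35 y [-0.0665 -0.0329  0.0043] z 0.0138
 tip x -0.06742787575415574
scene rest y ext [-0.0843  0.0853] mid 0.0005
top x -0.1 -0.08 n 59 y [-0.0725 -0.0378 -0.0012] z 0.0116
top x -0.08 -0.05 n 29 y [-0.0669 -0.0459 -0.0024] z 0.0116
top x -0.12 -0.1 n 53 y [-0.0717 -0.0369 -0.0003] z 0.0113
 tip x -0.06397637438268308
top rest y ext [-0.0839  0.0829] mid -0.0005
```

View pics/top25.png

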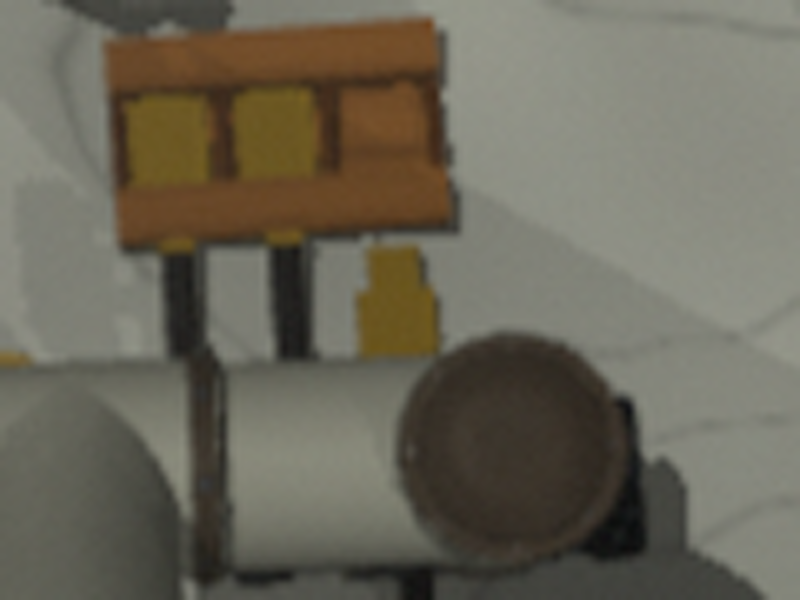

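```bash
python3 -m jog '[[[0,0,0.0007],[0,0,0]],[[0,0.006,0.0007],[0,0,0]],[[0,0.014,0.0007],[0,0,0]],[[0,0.022,0.0007],[0,0,0]],[[0,0.03,0.0007],[0,0,0]],[[0,0.038,0.0007],[0,0,0]],[[0,0.046,0.0007],[0,0,0]],[[0,0.052,0.0007],[0,0,0]],[[0,0.052,0.0007],[0,0,0]],[[0,0.052,0.0007],[0,0,0]]]'
python3 go.py .5995 -.1215 .0095 95.45
python3 - <<'E'
from h import *
s=r.sense();t=s["tcp_pos"];print(t)
for n in("scene","top"):
    p,d=r.capture(n)
    c=proj(n,[t])[0].astype(int); x0=max(c[0]-60,0);y0=max(c[1]-(25 if n=="scene" else 75),0)
    cv2.imwrite(f"pics/{n}26.png",cv2.resize(p[y0:y0+90,x0:x0+120],(800,600),interpolation=cv2.INTER_CUBIC))
E
```

```text
time_s: 57.68
tcp_pos: [0.5427, -0.1267, 0.0089]
ee_rot: [[-0.095, 0.995, -0.001], [0.995, 0.095, 0.0], [0.0, -0.001, -1.0]]
wrist_force: [0.2, 0.1, -0.4]
gripper_width: 0.181
t 57.68 p [ 0.5427 -0.1267  0.0089] f [ 0.2  0.1 -0.4] w 0.0158
shift [-0.0002  0.0571 -0.0006] turn [-0.007 -0.002  0.002]
[ 0.54266718 -0.12672042  0.00888875]
```

View pics/top26.png

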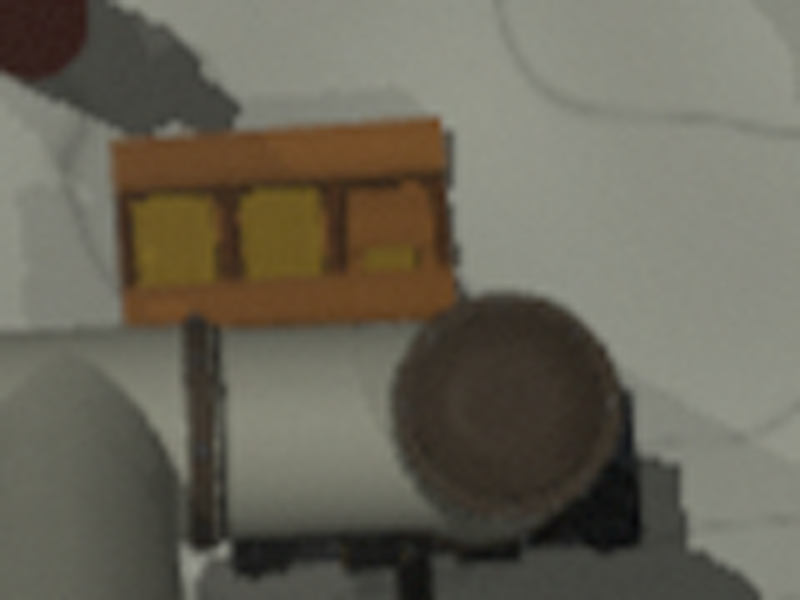

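```bash
python3 -m jog '[[[0,0.007,-0.0008],[0,0,0]],[[0,0.014,-0.0008],[0,0,0]],[[0,0.021,-0.0008],[0,0,0]],[[0,0.028,-0.0008],[0,0,0]],[[0,0.034,-0.0008],[0,0,0]],[[0,0.04,-0.0008],[0,0,0]],[[0,0.045,-0.0008],[0,0,0]],[[0,0.049,-0.0008],[0,0,0]],[[0,0.053,-0.0008],[0,0,0]],[[0,0.053,-0.0008],[0,0,0]]]'
python3 go.py .5995 -.1215 .0105 95.45
python3 -m jog '[[[0,0.001,0],[0,0,0]],[[0,0.002,0],[0,0,0]],[[0,0.003,0],[0,0,0]],[[0,0.004,0],[0,0,0]],[[0,0.005,0],[0,0,0]],[[0,0.006,0],[0,0,0]],[[0,0.006,0],[0,0,0]],[[0,0.006,0],[0,0,0]],[[0,0.006,0],[0,0,0]],[[0,0.006,0],[0,0,0]]]'
python3 go.py .5995 -.1215 .0105 95.45
```

```text
time_s: 58.62
tcp_pos: [0.5956, -0.1217, 0.0097]
ee_rot: [[-0.095, 0.995, -0.001], [0.995, 0.095, -0.0], [0.0, -0.001, -1.0]]
wrist_force: [-0.0, -0.2, -1.1]
gripper_width: 0.185
t 58.62 p [ 0.5956 -0.1217  0.0097] f [-0.  -0.2 -1.1] w 0.0161
shift [-0.0001  0.0039 -0.0008] turn [-0.008 -0.001  0.003]
time_s: 59.45
tcp_pos: [0.5959, -0.1217, 0.0089]
ee_rot: [[-0.094, 0.996, -0.012], [0.996, 0.094, 0.0], [0.001, -0.011, -1.0]]
wrist_force: [-9.9, -0.9, 3.0]
gripper_width: 0.178
t 59.45 p [ 0.5959 -0.1217  0.0089] f [-9.9 -0.9  3. ] w 0.0155
shift [-0.0001  0.0036 -0.0016] turn [-0.131 -0.013 -0.014]
```

Contact at 10 N. Release, lift, move aside and check everything.

```bash
python3 -m jog '[[[0,0,0],[0,0,0]],[[0,0,0],[0,0,0]],[[0,0,0],[0,0,0]],[[0,0,0],[0,0,0]],[[0,0,0],[0,0,0]],[[0,0,-0.03],[0,0,0]],[[0,0,-0.07],[0,0,0]],[[0,0,-0.11],[0,0,0]],[[0,0,-0.14],[0,0,0]],[[0,0,-0.17],[0,0,0]]]' 0.036
python3 -m jog '[[[-0.03,-0.02,0],[0,0,0]],[[-0.06,-0.04,0],[0,0,0]],[[-0.09,-0.06,0],[0,0,0]],[[-0.12,-0.08,0],[0,0,0]],[[-0.15,-0.1,0],[0,0,0]],[[-0.18,-0.12,0],[0,0,0]],[[-0.21,-0.15,0],[0,0,0]],[[-0.24,-0.18,0],[0,0,0]],[[-0.27,-0.21,0],[0,0,0]],[[-0.3,-0.24,0],[0,0,0]]]'
python3 - <<'E'
from h import *
for n in("scene","top"):
    p,d=r.capture(n); W=world(n,d)
    for x in servers(W,p):
        print(n,x)
        if x["c"][0]>.5: c=loc(np.r_[x["c"],0]); print("   local",np.round(c,4),"rel ang",x["ang"]-5.45)
    for a in (((.443,.157),.027,.116,.005),((.443,.157),.042,.104,.005),((.443,.157),.059,.092,.005),((.443,.157),.077,.08,.005),((.443,.161),.096,.068,.005)):
        print(n,bowl_at(W,*a)[0],round(float(bowl_at(W,*a)[3]),4))
    cv2.imwrite(f"pics/{n}27.png",cv2.resize(p,(800,600),interpolation=cv2.INTER_CUBIC))
    c=proj(n,[[.62,-.06,0]])[0].astype(int)
    cv2.imwrite(f"pics/{n}28.png",cv2.resize(p[c[1]-40:c[1]+35,c[0]-50:c[0]+50],(800,600),interpolation=cv2.INTER_CUBIC))
E
```

```text
time_s: 60.28
tcp_pos: [0.6019, -0.1211, 0.1826]
ee_rot: [[-0.095, 0.995, 0.003], [0.995, 0.095, 0.0], [-0.0, 0.003, -1.0]]
wrist_force: [-0.1, 0.3, -0.7]
gripper_width: 0.411
time_s: 61.12
tcp_pos: [0.3919, -0.4417, 0.1803]
ee_rot: [[-0.096, 0.995, 0.001], [0.995, 0.096, -0.001], [-0.001, 0.001, -1.0]]
wrist_force: [-0.3, -0.9, 0.1]
gripper_width: 0.414
scene {'c': array([ 0.5773, -0.1173]), 'ang': np.float64(6.4), 'ang_c2b': np.float64(-1.2), 'th': array([-0.0414,  0.0402]), 'tip': np.float64(0.1138), 'n': 103, 'sz': (84, 14)}
   local [-0.1067 -0.0477  0.    ] rel ang 0.9500000000000002
scene {'c': array([ 0.5697, -0.0106]), 'ang': np.float64(5.8), 'ang_c2b': np.float64(4.8), 'th': array([-0.0445,  0.0436]), 'tip': np.float64(0.1132), 'n': 114, 'sz': (88, 15)}
   local [-0.1041  0.0593  0.    ] rel ang 0.34999999999999964
scene [0.44097659 0.15503744] 0.117
scene [0.44071187 0.1547244 ] 0.1054
scene [0.44302266 0.15701185] 0.0936
scene [0.44245429 0.1581753 ] 0.0814
scene [0.44178717 0.16289242] 0.0696
top {'c': array([ 0.5802, -0.1222]), 'ang': np.float64(5.7), 'ang_c2b': np.float64(5.7), 'th': array([-0.0447,  0.0422]), 'tip': np.float64(0.1304), 'n': 126, 'sz': (87, 16)}
   local [-0.1043 -0.0528  0.    ] rel ang 0.25
top {'c': array([ 0.5711, -0.0157]), 'ang': np.float64(5.6), 'ang_c2b': np.float64(4.4), 'th': array([-0.045 ,  0.0424]), 'tip': np.float64(0.1293), 'n': 117, 'sz': (90, 15)}
   local [-0.1032  0.054   0.    ] rel ang 0.14999999999999947
top {'c': array([ 0.5746, -0.0697]), 'ang': np.float64(6.2), 'ang_c2b': np.float64(5.7), 'th': array([-0.0437,  0.0435]), 'tip': np.float64(0.1312), 'n': 119, 'sz': (88, 15)}
   local [-0.1049 -0.      0.    ] rel ang 0.75
top [0.44232462 0.15211679] 0.1155
top [0.44210194 0.15240673] 0.1036
top [0.44433162 0.15461574] 0.0918
top [0.44440348 0.15589626] 0.0797
top [0.44355152 0.16095682] 0.0679
```

View pics/top28.png

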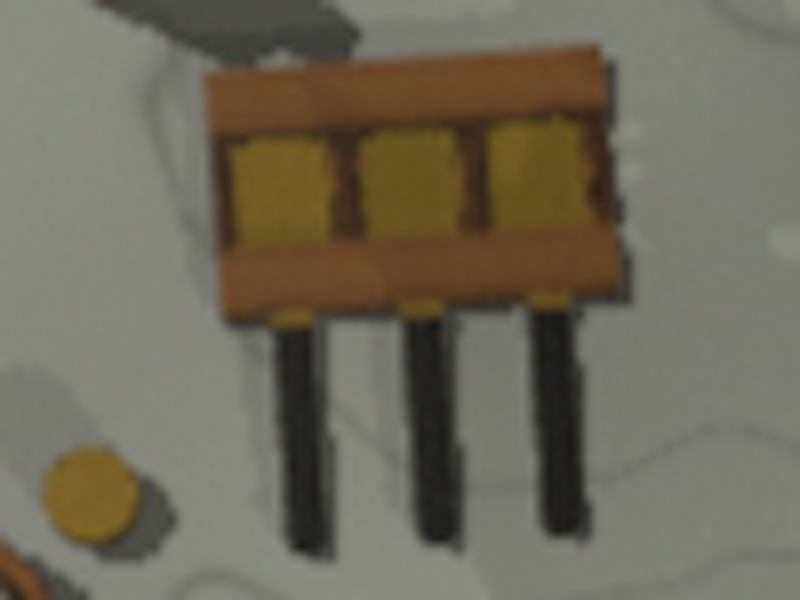

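View pics/scene27.png

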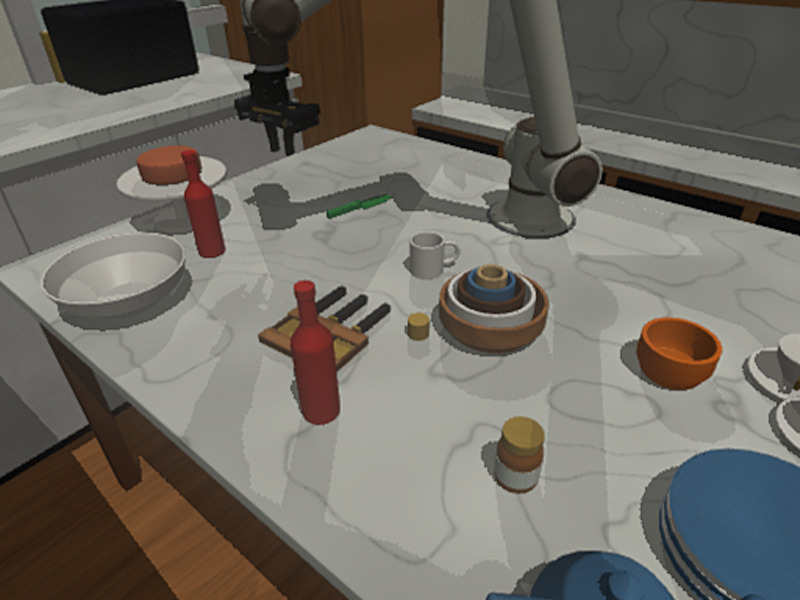

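View pics/scene28.png

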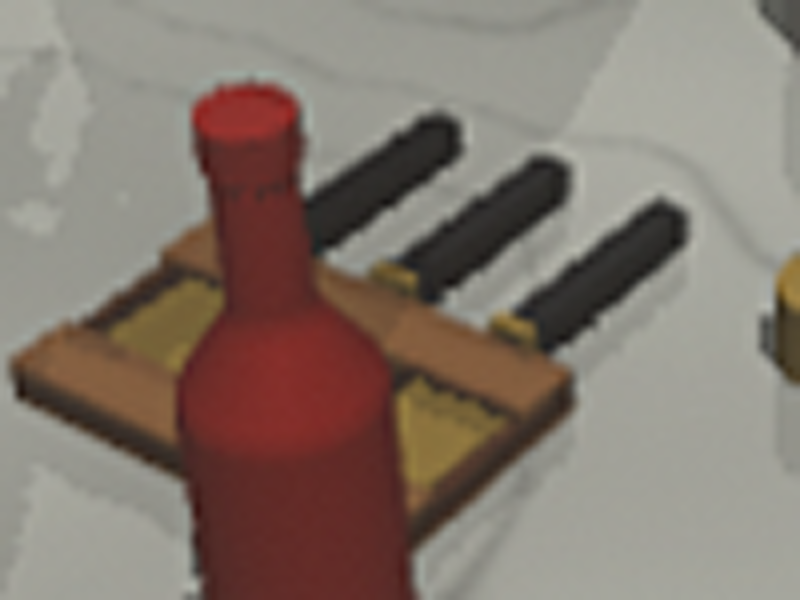

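Run:
```python
from h import *
a=np.load("pics/top0_d.npy"); p,d=r.capture("top"); W0=world("top",a);W=world("top",d)
for k,(x,y,R,z) in dict(bottle1=(.787,.077,.06,.1),bottle2=(.6,-.465,.06,.1),mug=(.357,-.048,.06,.06),salt=(.543,.069,.035,.025),jam=(.70,.358,.05,.06)).items():
    f=lambda V:np.nanmean(V[(np.hypot(V[...,0]-x,V[...,1]-y)<R)&(V[...,2]>z)],0)
    print(k,np.round(f(W0),4),np.round(f(W),4))
print(r.finish_job())
```

```text
bottle1 [0.7764 0.0687 0.1699] [0.7766 0.0687 0.1705]
bottle2 [ 0.5976 -0.4681  0.1686] [ 0.5983 -0.4685  0.1717]
mug [ 0.3538 -0.043   0.0718] [ 0.3541 -0.0433  0.0721]
salt [0.5431 0.0699 0.0353] [0.543  0.0699 0.0353]
jam [0.6998 0.36   0.0854] [0.6995 0.3599 0.0851]
the job is handed in; nothing more can be done
None
```

The job is done and handed in at about 61 s. All five bowls are nested in order inside bowl1 on the counter, and each of the three brass servers is in its own slot. One server was knocked aside during the run; I re-measured it before picking it up.

**Bowls:** the last pictures show the rims at 68, 80, 92, 104 and 116 mm, so each bowl sits 12 mm above the next. They are upright and off the middle by a few millimetres at most, with the largest offset about 5 mm for bowl2 in bowl1.

**Servers:** I pushed each one in until the wrist force rose to about 5–10 N. From above, all three blades show in their slots with the handles against the front bar.

**Bystanders:** the bottles, mug, salt box and jam jar read within 1 mm of where they started. I did not touch the orange bowl or the green server.

**Disagreements:**
- The two cameras differ by about 2–5 mm sideways. By my estimate from the pictures, any gap between a handle and the bar is at most about 2 mm, which is within that error.
- The scene camera did not pick up the middle server's handle in the final measurement. That one is confirmed by the top view and by eye only.

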